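# Complete the row of paint bottles on the craft-table rack

### The job

Tidy up the paints: two paint bottles still stand on the table; put both on the rack next to the bottle that already stands there, under the ribbon spools, so that the three stand upright in one straight, close row along the shelf, with no more than 2 cm between neighbours. Leave the bottle on the shelf and everything else where it is, and do not knock against the rack or its spools.

Things in the scene. Friction and masses are not known exactly. Their poses are not given: they have to be found in the camera images.
- rack: Fixed plywood rack with a shelf 400 mm long (rack's y) and 120 mm deep (rack's x from -50 to +70 mm), its flat top 50 mm above the table. x points away from the open front, where the robot works; z up. Origin: at table height, below the middle of the row line: bottles stand along the rack's y at x = 0. End uprights 45 mm deep, 14 mm thick at y = +-193 mm, x 8 to 53 mm, carry the spool rod.
- rack_rod (a point): Middle of the rod above the shelf, along the rack's y, at rack x = 25 mm, 300 mm above the table. It carries five ribbon spools 60 mm in diameter, 40 mm wide, 72.5 mm apart (rack y -165 to +165 mm). With them overhead, the gripper fits over the row only leaning back towards the open front by about 40 degrees, holding a bottle by its cap.
- bottle_shelf: The bottle already on the shelf, near one end of it, at about x = 0 of the rack: white paint bottle: round body 64 mm in diameter up to 88 mm, a sloping shoulder from 88 to 103 mm, then a narrow grey cap 28 mm in diameter from 103 to 145 mm (the top). About 0.25 kg. Origin: centre of the underside; z is its upright axis.
- bottle_1: A bottle to put on the shelf, standing on the table: white paint bottle: round body 64 mm in diameter up to 88 mm, a sloping shoulder from 88 to 103 mm, then a narrow grey cap 28 mm in diameter from 103 to 145 mm (the top). About 0.25 kg. Origin: centre of the underside; z is its upright axis.
- bottle_2: The other bottle to put on the shelf, standing on the table: white paint bottle: round body 64 mm in diameter up to 88 mm, a sloping shoulder from 88 to 103 mm, then a narrow grey cap 28 mm in diameter from 103 to 145 mm (the top). About 0.25 kg. Origin: centre of the underside; z is its upright axis.
- tin: Squat metal tin, 71 mm in diameter and 72 mm high, standing on the shelf near the other end, away from the bottle; there is room for two bottles between. Origin: centre of its underside. A bystander: leave it where it is.
- jar: Squat lidded glass jar, 72 mm in diameter and 80 mm high, standing on the table among the bottles. Origin: centre of its underside. A bystander: leave it where it is.
- tub: White glue tub, 91 mm in diameter and 120 mm high, on the table to the left. Origin: centre of its underside. A bystander: leave it where it is.
- tape: Roll of paper tape lying flat, 90 mm in diameter and 25 mm high. Origin: centre of its underside. A bystander: leave it where it is.
- notes: Block of note paper, 76 x 76 x 30 mm. Origin: centre of its underside. A bystander: leave it where it is.
- punch: Hand paper punch, about 110 x 50 x 72 mm, on the table to the right. Origin: centre of its underside. A bystander: leave it where it is.
Things that resemble listed ones, but are neither listed nor needed, are in the scene too. What is shaped like the bottle_2 but purple is not meant.

How it is judged:
At the end, for the whole second after the job is handed in: All three paint bottles stand upright (within 0.1 rad) and at rest on the shelf of the rack, each within 16 mm of the rack's row line (x = 0), neighbours' centres less than 87 mm apart (gap under 23 mm); the bottle that stood on the shelf is within 25 mm of where it was (angle between each of bottle_shelf, bottle_1, bottle_2's own z axis and vertical below 0.1 rad and x of bottle_shelf in the frame of rack between -0.016 and 0.016 m and y of bottle_shelf in the frame of rack between -0.17 and 0.17 m and z of bottle_shelf in the frame of rack between 0.044 and 0.056 m and linear speed of each of bottle_shelf, bottle_1, bottle_2 below 0.02 m/s and x of bottle_1 in the frame of rack between -0.016 and 0.016 m and y of bottle_1 in the frame of rack between -0.17 and 0.17 m and z of bottle_1 in the frame of rack between 0.044 and 0.056 m and x of bottle_2 in the frame of rack between -0.016 and 0.016 m and y of bottle_2 in the frame of rack between -0.17 and 0.17 m and z of bottle_2 in the frame of rack between 0.044 and 0.056 m and ((horizontal distance between bottle_shelf and bottle_1 below 0.087 m and horizontal distance between bottle_1 and bottle_2 below 0.087 m) or horizontal distance between each of bottle_shelf, bottle_1 and bottle_2 below 0.087 m or (horizontal distance between bottle_shelf and bottle_1 below 0.087 m and horizontal distance between bottle_shelf and bottle_2 below 0.087 m)) and distance of bottle_shelf from where it was at the start of the episode below 0.025 m); the robot touches nothing.
It fails at once if the robot knocks against the rack or its spools (more than 30 N) (contact force between any of the arm, the fingers and rack above 30 N).
It fails at once if a bystander (tin, jar, tub, tape, notes or punch) is moved by more than 30 mm (distance of any of tin, jar, tub, tape, notes, punch from where it was at the start of the episode above 0.03 m).
It also fails if it takes over 54 s, if anything falls off the work surface, if the arm or the gripper's body presses on something with over 40 N, if the wrist force passes 120 N, or if a joint passes its speed limit or range.

### The arm

A 7-joint arm with a two-finger parallel gripper is mounted at the origin on the work surface. World frame = base frame: x ahead of the robot, y to its left, z up, the work surface at z = 0. Lengths are in m, angles in rad, forces in N, time in s.
With the tool pointing down it reaches from about 0.4 to 0.85 m from the base axis. Payload 4.5 kg.
Tool frame: the origin (TCP) lies midway between the tips of the shut fingers; the grasp point (between the pads) lies 19 mm behind it; z points along the fingers, y is the direction in which the jaws open and shut (so a half turn about z gives the same grasp; the last joint's range is limited). The gripper opens to 88 mm and grips with 3 to 60 N. Pads are 18 mm wide; open, the fingers measure 123 mm over their backs; the gripper's body (75 mm by 187 mm) begins 45 mm behind the grasp point.
Start: joints at [1.194, 0.689, -0.195, 1.565, 0.157, 0.902, -0.215], TCP at [0.25, -0.573, 0.239] pointing down, gripper open.
Joint ranges: [-3.01, 3.01], [-0.46, 2.08], [-1.47, 1.51], [0.13, 2.56], [-1, 4.14], [0.04, 2.09], [-2.66, 2.66]. Speed limits (rad/s): [2.57, 2.57, 3.14, 3.14, 3.14, 3.14, 3.14].

### API

Orientations are given as a unit quaternion [x, y, z, w].
In Python, from plant import r gives the robot as it stands. The module is installed in compiled form; this text tells all that it offers.
- The arm moves only by the shell command python3 -m jog 'ROWS' [FORCE]. ROWS is JSON, a list of rows, each an object with "translation": the shift along the tool's x, y, z in units of 40 mm (1.0 is 40 mm), a list of three; "twist": the turn about the tool's z in units of 6 degrees (1.0 is 6 degrees); "claw": the opening in per cent of the stroke, from 0 (shut) to 100 (fully open). A call has 1 to 20 rows; each row shifts and turns the commanded pose from where the row before left it, along the tool's axes as they then stand; what a row does not reach is not made up. A row lasts 1/12 s, in which the tool goes at most 41.7 mm and 7.16 degrees, less where a joint would pass 70% of its speed; a pose out of reach is approached as far as the arm can. A call is refused whole if a number of a shift passes 1 or a number of a turn 1, either way. A call with a gripper value outside its range is refused whole. The fingers move at their own pace and stop on an object; FORCE is the grip in N (left out, the last holds). Time passes only in rows, so rows that do not move let the fingers close. It gives the time, the measured TCP pose, the force and the opening at its end, in the units of the state.
- r.get_state(): the state, without advancing time (a new reading comes with each control period).
- r.snapshot(name): name is "scene" or "top" or "wrist"; returns a dict with "img" (480x640x3 uint8, red, green, blue), "fx", "fy", "cx", "cy" (pixels), "dist_coeffs" ([k1, k2, p1, p2, k3] as OpenCV has them; the pictures are not rectified), "origin" and "rotation" of the camera in the world; the wrist camera has in their place "T_tool_cam" (4x4, takes a point from camera to tool coordinates, whose origin is the TCP and whose axes are the flange's). Camera axes: x right, y up, looking along -z (the intrinsics and any distortion apply to the point x, -y, -z); pixel columns grow to the right and rows downward; lengths in m; the calibration is good to about 2 mm. A picture is of the moment at which its call begins: read the wrist's pose just before it. There is no depth.
- r.finish_job(): hands the job in, once; it reports no verdict.
Trained networks look in the newest picture that a camera, given by its name, has taken for a name from the list of things; names that differ only in an ending like _2 or _b are one class to them, and where a whole thing is asked for, a point or a joint stands for the part that bears it (a point fixed in the world has none). Each returns a list of dicts, best first, with "confidence" (0 to 1); they miss things now and then, are a little off and sometimes report something else, mostly with a low value. They report only what shows in the picture. A call takes as long as a camera call. They do not tell look-alikes from the thing itself.
- r.spot_in(label, camera): "rect" ([left, top, right, bottom] in pixels, round what is visible of it).
- r.spot_point(label, camera): "location" ([row, column] in pixels: a listed point, or the origin of a listed thing).
The state is a dict: "clock": time; "q": joint angles; "qd": joint speeds; "joint_torque": joint torques, N m; "tool_pos": TCP position; "eef_rot": TCP orientation; "contact_force": force on the tool from outside, world axes, zero at the start; "moment": the same for the moment, N m; "opening": opening from 0.0 (shut) to 1.0 (fully open).
Only numpy, scipy, OpenCV 4.12 (cv2) and the standard library are available. Lean on these libraries where they do the work, as an engineer would, in place of code of your own. Each camera call takes 0.05 s, during which the arm holds its last target. There are 200 camera calls.

## Working session

There is one attempt and no reset: what is moved stays moved. The work goes in short steps, Python scripts to look and compute and a shell command to move; the robot and the scene stay as the last step left them, time stands still between calls to the robot, and variables do not carry over. Pictures are saved under pics/ and viewed, about 8 in all and at most 12, crops included, and the job is handed in when it is done.

```bash
mkdir -p pics; cat > h.py <<'E'
import numpy as np, cv2
from scipy.spatial.transform import Rotation as R
from plant import r
def cam(s,st=None):
    if 'origin' in s: return np.array(s['origin']),np.array(s['rotation'])
    T=np.array(s['T_tool_cam']); A=R.from_quat(st['eef_rot']).as_matrix()
    return A@T[:3,3]+np.array(st['tool_pos']),A@T[:3,:3]
def K(s): return np.array([[s['fx'],0,s['cx']],[0,s['fy'],s['cy']],[0,0,1.]]),np.array(s['dist_coeffs'],float)
def ray(s,u,v,st=None):
    o,M=cam(s,st);k,d=K(s)
    p=cv2.undistortPoints(np.array([[[u,v]]],float),k,d)[0,0]
    return o,M@np.array([p[0],-p[1],-1.])
def onz(s,u,v,z,st=None):
    o,d=ray(s,u,v,st); return o+d*(z-o[2])/d[2]
def proj(s,P,st=None):
    o,M=cam(s,st);k,d=K(s)
    c=(np.atleast_2d(P)-o)@M; c=c*[1,-1,-1]
    return cv2.projectPoints(c,np.zeros(3),np.zeros(3),k,d)[0][:,0]
def save(s,n): cv2.imwrite('pics/'+n,cv2.cvtColor(s['img'],cv2.COLOR_RGB2BGR))
E
python3 - <<'E'
from h import *
print(r.get_state())
for c in('scene','top'):
    s=r.snapshot(c);save(s,c+'0.png'); print(c,np.round(s['origin'],3),np.round(s['rotation'],3).tolist())
    for l in ['rack','rack_rod','bottle_1','tin','jar','tub','tape','notes','punch']:
        for d in r.spot_point(l,c)[:6]:
            v,u=d['location']; print(l,round(d['confidence'],2),round(u),round(v),*[np.round(onz(s,u,v,z),3) for z in ((0.3,) if l=='rack_rod' else (0,.05))])
E
```

```text
{'clock': 0.0, 'q': array([ 1.1938137 ,  0.68999512, -0.19450909,  1.56633756,  0.15731939,
        0.90249222, -0.21511387]), 'qd': array([-2.89288492e-05,  5.48478088e-04, -1.12137706e-04, -1.25498645e-03,
        2.01313231e-04, -4.98928202e-04,  1.38861982e-03]), 'joint_torque': array([-6.37771045e-04, -5.27567339e+01, -1.26702189e+00, -1.53426164e+01,
       -5.26680239e-02,  6.67949935e-03,  1.77670208e-04]), 'tool_pos': array([ 0.24927596, -0.57245122,  0.23790469]), 'eef_rot': array([ 9.78972884e-01,  2.03988348e-01, -2.60027196e-04, -8.81856257e-04]), 'contact_force': array([0.0651788 , 0.23266754, 0.00304411]), 'moment': array([0.00268352, 0.02826237, 0.04566737]), 'opening': 1.001403917052088}
scene [ 1.325 -0.22   1.203] [0.277, 0.203, 0.569, 0.747]Traceback (most recent call last):
  File "<stdin>", line 7, in <module>
  File "h.py", line 14, in onz
    o,d=ray(s,u,v,st); return o+d*(z-o[2])/d[2]
        ~~~^^^^^^^^^^
  File "h.py", line 12, in ray
    return o,M@np.array([p[0],-p[1],-1.])
             ~^~~~~~~~~~~~~~~~~~~~~~~~~~~
ValueError: matmul: Input operand 1 has a mismatch in its core dimension 0, with gufunc signature (n?,k),(k,m?)->(n?,m?) (size 3 is different from 4)
```

```bash
sed -i "s/np.array(s\['rotation'\])/(lambda q:R.from_quat(q).as_matrix() if q.size==4 else q)(np.array(s['rotation']))/" h.py
python3 - <<'E'
from h import *
for c in('scene','top'):
    s=r.snapshot(c);save(s,c+'0.png'); print(c,np.round(s['origin'],3))
    for l in ['rack','rack_rod','bottle_1','tin','jar','tub','tape','notes','punch']:
        for d in r.spot_point(l,c)[:6]:
            v,u=d['location']; print(l,round(d['confidence'],2),round(u),round(v),*[np.round(onz(s,u,v,z),3) for z in ((0.3,) if l=='rack_rod' else (0,.05))])
s=r.snapshot('wrist');save(s,'wrist0.png');print(np.round(s['T_tool_cam'],3))
E
```

```text
scene [ 1.325 -0.22   1.203]
rack 0.77 331 324 [0.632 0.02  0.   ] [0.661 0.01  0.05 ]
rack 0.48 232 286 [ 0.459 -0.189  0.   ] [ 0.495 -0.19   0.05 ]
rack_rod 0.58 337 256 [0.657 0.018 0.3  ]
bottle_1 0.94 382 268 [0.503 0.197 0.   ] [0.537 0.18  0.05 ]
bottle_1 0.65 318 268 [0.46  0.037 0.   ] [0.496 0.027 0.05 ]
bottle_1 0.58 308 240 [0.362 0.038 0.   ] [0.402 0.027 0.05 ]
tin 0.9 382 300 [0.598 0.165 0.   ] [0.628 0.149 0.05 ]
tin 0.16 318 271 [0.47  0.035 0.   ] [0.506 0.024 0.05 ]
jar 0.57 230 287 [ 0.46  -0.194  0.   ] [ 0.496 -0.195  0.05 ]
tub 0.95 444 256 [0.51 0.37 0.  ] [0.544 0.345 0.05 ]
tape 0.67 400 223 [0.37  0.298 0.   ] [0.41  0.276 0.05 ]
notes 0.95 184 263 [ 0.353 -0.298  0.   ] [ 0.393 -0.295  0.05 ]
notes 0.62 336 256 [0.436 0.092 0.   ] [0.473 0.079 0.05 ]
notes 0.29 232 285 [ 0.454 -0.189  0.   ] [ 0.49 -0.19  0.05]
punch 0.68 153 330 [ 0.538 -0.398  0.   ] [ 0.571 -0.39   0.05 ]
punch 0.66 331 327 [0.64  0.019 0.   ] [0.669 0.009 0.05 ]
top [ 0.407 -0.011  1.511]
rack 0.57 325 187 [0.646 0.022 0.   ] [0.638 0.021 0.05 ]
rack_rod 0.96 322 161 [0.661 0.022 0.3  ]
bottle_1 0.87 316 287 [0.358 0.045 0.   ] [0.36  0.043 0.05 ]
bottle_1 0.75 323 248 [0.47  0.027 0.   ] [0.468 0.026 0.05 ]
tin 0.74 274 191 [0.635 0.169 0.   ] [0.628 0.163 0.05 ]
jar 0.75 398 246 [ 0.476 -0.191  0.   ] [ 0.473 -0.185  0.05 ]
tub 0.78 206 231 [0.517 0.368 0.   ] [0.513 0.356 0.05 ]
tub 0.5 275 192 [0.633 0.166 0.   ] [0.626 0.161 0.05 ]
tub 0.46 322 162 [0.719 0.031 0.   ] [0.709 0.029 0.05 ]
tape 0.71 226 289 [0.351 0.307 0.   ] [0.353 0.297 0.05 ]
notes 0.76 430 288 [ 0.354 -0.282  0.   ] [ 0.355 -0.273  0.05 ]
punch 0.57 469 227 [ 0.53  -0.395  0.   ] [ 0.526 -0.383  0.05 ]
[[-0.     0.954  0.299  0.078]
 [ 1.    -0.     0.001  0.   ]
 [ 0.001  0.299 -0.954 -0.145]
 [ 0.     0.     0.     1.   ]]
```

View pics/scene0.png

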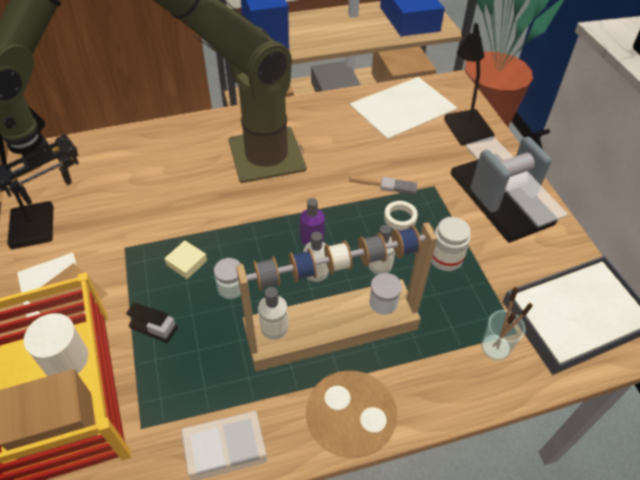

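View pics/top0.png

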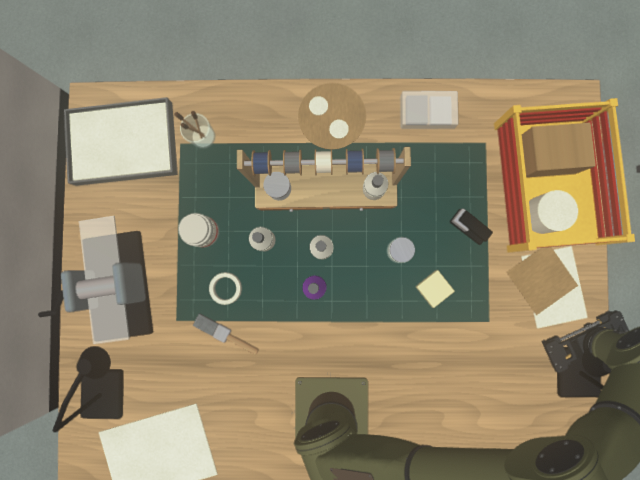

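```bash
python3 - <<'E'
from h import *
s=r.snapshot('top')
for n,u,v,z in[('edgeL',255,207,.05),('edgeR',397,207,.05),('spL',261,152,.33),('spR',387,150,.33),('capA',257,237,.145),('capB',320,245,.145),('capS',376,180,.195),('tin',276,186,.122),('jar',401,249,.08)]:
    print(n,np.round(onz(s,u,v,z),3))
cv2.imwrite('pics/top1.png',cv2.resize(cv2.cvtColor(s['img'][135:315,190:430],cv2.COLOR_RGB2BGR),None,fx=3.3,fy=3.3,interpolation=cv2.INTER_CUBIC))
E
python3 -m jog '[{"translation":[0.5,0,-1],"twist":1,"claw":100},{"translation":[0.5,0,-1],"twist":1,"claw":100},{"translation":[0.3,-0.8,-0.6],"twist":1,"claw":100},{"translation":[0.3,-0.9,-0.4],"twist":0.9,"claw":100},{"translation":[0.4,-0.9,0],"twist":0,"claw":100},{"translation":[0.4,-0.9,0],"twist":0,"claw":100},{"translation":[0.4,-0.9,0],"twist":0,"claw":100},{"translation":[0.4,-0.9,0],"twist":0,"claw":100},{"translation":[0.4,-0.9,0],"twist":0,"claw":100},{"translation":[0.4,-0.9,0],"twist":0,"claw":100},{"translation":[0.4,-0.9,0],"twist":0,"claw":100},{"translation":[0.4,-0.9,0],"twist":0,"claw":100},{"translation":[0.4,-0.9,0],"twist":0,"claw":100},{"translation":[0.4,-0.9,0],"twist":0,"claw":100}]'
```

```text
edgeL [0.582 0.217 0.05 ]
edgeR [ 0.582 -0.182  0.05 ]
spL [0.676 0.161 0.33 ]
spR [ 0.68  -0.127  0.33 ]
capA [0.492 0.196 0.145]
capB [0.471 0.03  0.145]
capS [ 0.634 -0.112  0.195]
tin [0.63  0.15  0.122]
jar [ 0.464 -0.189  0.08 ]
clock: 2.37
tool_pos: [0.4578, -0.1271, 0.3535]
eef_rot: [1.0, 0.001, 0.0, 0.0]
contact_force: [0.9, 0.8, -0.2]
opening: 1.001
```

View pics/top1.png

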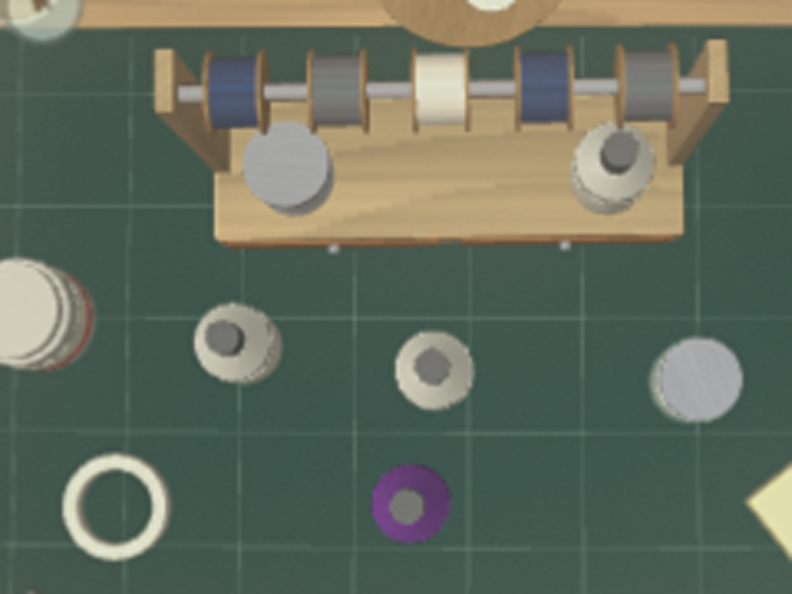

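```bash
python3 -m jog '[{"translation":[0.3,-0.5,-0.8],"twist":0,"claw":100},{"translation":[0.3,-0.5,-0.8],"twist":0,"claw":100},{"translation":[0.3,-0.5,-0.8],"twist":0,"claw":100},{"translation":[0.3,-0.5,-0.8],"twist":0,"claw":100},{"translation":[0.5,-0.5,-0.8],"twist":0,"claw":100},{"translation":[0.8,-0.5,-0.5],"twist":0,"claw":100},{"translation":[0.9,0,0],"twist":0,"claw":100},{"translation":[0.9,0,0],"twist":0,"claw":100},{"translation":[0.9,0,0],"twist":0,"claw":100},{"translation":[0.9,0,0],"twist":0,"claw":100},{"translation":[0.9,0,0],"twist":0,"claw":100},{"translation":[0.9,0,0],"twist":0,"claw":100}]'; python3 -c "
from h import *
print(np.round(r.get_state()['q'],3))"
```

```text
clock: 3.37
tool_pos: [0.7448, -0.0081, 0.5312]
eef_rot: [1.0, 0.006, 0.002, 0.005]
contact_force: [2.0, 1.1, 1.4]
opening: 0.997
[-0.024  0.866 -0.254  0.261  0.225  2.018 -1.651]
```

```bash
python3 -m jog '[{"translation":[0.9,0,0],"twist":0,"claw":100},{"translation":[0.9,0,0],"twist":0,"claw":100},{"translation":[0.9,0,0],"twist":0,"claw":100}]'; python3 -c "
from h import *
print(np.round(r.get_state()['q'],3))"
```

```text
clock: 3.62
tool_pos: [0.7669, -0.0023, 0.5176]
eef_rot: [1.0, 0.019, 0.014, 0.012]
contact_force: [1.0, 0.4, 0.5]
opening: 1.003
[-0.003  0.927 -0.815  0.161  0.771  2.074 -1.656]
```

```bash
python3 -m jog '[{"translation":[0.9,0,-0.5],"twist":0,"claw":100},{"translation":[0.9,0,-0.5],"twist":0,"claw":100},{"translation":[0.9,0,-0.5],"twist":0,"claw":100},{"translation":[0.9,0,-0.5],"twist":0,"claw":100}]'; python3 -c "
from h import *
s=r.get_state();print(np.round(s['q'],3));print(np.round(R.from_quat(s['eef_rot']).as_matrix(),3))"
```

```text
clock: 3.95
tool_pos: [0.7821, 0.0016, 0.5297]
eef_rot: [0.998, 0.021, 0.048, 0.018]
contact_force: [-1.1, 34.8, 0.3]
opening: 0.996
[ 0.016  0.942 -1.474  0.135  1.433  2.089 -1.649]
[[ 0.995  0.039  0.096]
 [ 0.043 -0.999 -0.033]
 [ 0.095  0.037 -0.995]]
```

```bash
python3 -m jog '[{"translation":[-0.7,0,0],"twist":0,"claw":100},{"translation":[-0.7,0,0],"twist":0,"claw":100},{"translation":[-0.7,0,0],"twist":0,"claw":100},{"translation":[-0.7,0,0],"twist":0,"claw":100}]'; python3 -c "
from h import *
s=r.get_state();print(np.round(s['q'],3));print(np.round(R.from_quat(s['eef_rot']).as_matrix(),3))"
```

```text
clock: 4.28
tool_pos: [0.6961, -0.0014, 0.5255]
eef_rot: [0.998, 0.024, 0.056, 0.016]
contact_force: [-0.3, -1.2, 1.4]
opening: 0.997
[ 0.348  0.812 -1.442  0.841  0.988  1.891 -2.074]
[[ 0.993  0.046  0.113]
 [ 0.05  -0.998 -0.029]
 [ 0.111  0.034 -0.993]]
```

```bash
python3 -m jog '[{"translation":[-0.6,0,-0.6],"twist":0,"claw":100},{"translation":[-0.6,0,-0.6],"twist":0,"claw":100},{"translation":[-0.6,0,-0.6],"twist":0,"claw":100},{"translation":[-0.6,0,-0.6],"twist":0,"claw":100},{"translation":[-0.6,0,-0.6],"twist":0,"claw":100},{"translation":[-0.6,0,-0.6],"twist":0,"claw":100}]'; python3 -c "
from h import *
s=r.get_state();print(np.round(s['q'],3));print(np.round(R.from_quat(s['eef_rot']).as_matrix(),3))"
```

```text
clock: 4.78
tool_pos: [0.5368, -0.0044, 0.6545]
eef_rot: [0.998, 0.025, 0.057, 0.016]
contact_force: [0.5, -0.0, 0.1]
opening: 0.997
[ 0.536  0.514 -1.451  0.966  0.675  1.955 -2.096]
[[ 0.992  0.047  0.115]
 [ 0.051 -0.998 -0.029]
 [ 0.113  0.035 -0.993]]
```

```bash
for i in 1; do python3 -m jog '[{"translation":[0,0,-0.9],"twist":0,"claw":100},{"translation":[0,0,-0.9],"twist":0,"claw":100},{"translation":[0,0,-0.9],"twist":0,"claw":100},{"translation":[0,0,-0.9],"twist":0,"claw":100},{"translation":[0,0,-0.9],"twist":0,"claw":100}]'; done; python3 -c "
from h import *
s=r.get_state();print(np.round(s['q'],3));print(np.round(R.from_quat(s['eef_rot']).as_matrix(),3))"
```

```text
clock: 5.2
tool_pos: [0.5367, -0.0028, 0.6968]
eef_rot: [0.999, 0.022, 0.013, 0.02]
contact_force: [-0.0, 1.1, -0.7]
opening: 1.005
[ 0.162  0.435 -0.674  0.679  0.36   2.079 -1.808]
[[ 0.999  0.044  0.026]
 [ 0.045 -0.998 -0.039]
 [ 0.025  0.04  -0.999]]
```

```bash
cat > st.py <<'E'
from h import *
s=r.get_state();M=R.from_quat(s['eef_rot']).as_matrix()
print('q',np.round(s['q'],3).tolist(),'pos',np.round(s['tool_pos'],4).tolist());print('z',np.round(M[:,2],3),'y',np.round(M[:,1],3),'tilt',np.round(np.degrees(np.arctan2(M[0,2],-M[2,2])),1),'F',np.round(s['contact_force'],1),s['opening'].round(3),s['clock'])
open('log.txt','a').write(repr([s['q'].tolist(),s['tool_pos'].tolist(),s['eef_rot'].tolist()])+'\n')
E
python3 -m jog '[{"translation":[0.65,0,0.75],"twist":0,"claw":100},{"translation":[0.65,0,0.75],"twist":0,"claw":100},{"translation":[0.65,0,0.75],"twist":0,"claw":100},{"translation":[0.65,0,0.75],"twist":0,"claw":100},{"translation":[0.65,0,0.75],"twist":0,"claw":100},{"translation":[0.65,0,0.75],"twist":0,"claw":100},{"translation":[0.65,0,0.75],"twist":0,"claw":100},{"translation":[0.65,0,0.75],"twist":0,"claw":100},{"translation":[0.9,0,0.1],"twist":0,"claw":100},{"translation":[0.9,0,0],"twist":0,"claw":100}]' >/dev/null; python3 st.py
python3 -m jog '[{"translation":[0.9,0,0],"twist":0,"claw":100},{"translation":[0.9,0,0],"twist":0,"claw":100},{"translation":[0.9,0,0],"twist":0,"claw":100},{"translation":[0.9,0,0],"twist":0,"claw":100}]' >/dev/null; python3 st.py
```

```text
q [-0.005, 0.966, -0.525, 0.276, 0.5, 1.921, -1.664] pos [0.7956, -0.0041, 0.4523]
q [-0.006, 1.038, -1.242, 0.147, 1.241, 1.982, -1.621] pos [0.8257, 0.0062, 0.4459]Traceback (most recent call last):
  File "st.py", line 3, in <module>
    print('q',np.round(s['q'],3).tolist(),'pos',np.round(s['tool_pos'],4).tolist());print('z',np.round(M[:,2],3),'y',np.round(M[:,1],3),'tilt',np.round(np.degrees(np.arctan2(M[0,2],-M[2,2])),1),'F',np.round(s['contact_force'],1),s['opening'].round(3),s['clock'])
                                                                                                                                                                                                                                     ^^^^^^^^^^^^^^^^^^
AttributeError: 'float' object has no attribute 'round'
Traceback (most recent call last):
  File "st.py", line 3, in <module>
    print('q',np.round(s['q'],3).tolist(),'pos',np.round(s['tool_pos'],4).tolist());print('z',np.round(M[:,2],3),'y',np.round(M[:,1],3),'tilt',np.round(np.degrees(np.arctan2(M[0,2],-M[2,2])),1),'F',np.round(s['contact_force'],1),s['opening'].round(3),s['clock'])
                                                                                                                                                                                                                                     ^^^^^^^^^^^^^^^^^^
AttributeError: 'float' object has no attribute 'round'
```

```bash
sed -i "s/s\['opening'\].round(3)/round(s['opening'],3)/" st.py; python3 st.py
python3 -m jog '[{"translation":[0.9,0,-0.4],"twist":0,"claw":100},{"translation":[0.9,0,-0.4],"twist":0,"claw":100},{"translation":[0.9,0,-0.4],"twist":0,"claw":100},{"translation":[0.9,0,-0.4],"twist":0,"claw":100}]' >/dev/null; python3 st.py
python3 -m jog '[{"translation":[0.9,0,-0.4],"twist":0,"claw":100},{"translation":[0.9,0,-0.4],"twist":0,"claw":100},{"translation":[0.9,0,-0.4],"twist":0,"claw":100},{"translation":[0.9,0,-0.4],"twist":0,"claw":100}]' >/dev/null; python3 st.py
```

```text
q [-0.006, 1.038, -1.242, 0.147, 1.241, 1.982, -1.621] pos [0.8257, 0.0062, 0.4459]
z [ 0.078 -0.056 -0.995] y [ 0.077 -0.995  0.062] tilt 4.5 F [ 0.5 -0.3  0.2] 1.001 6.3667
q [-0.052, 1.02, -0.711, 0.136, 0.741, 1.893, -1.602] pos [0.8411, 0.0152, 0.4527]
z [ 0.131 -0.054 -0.99 ] y [ 0.086 -0.994  0.065] tilt 7.5 F [0.5 0.4 0. ] 0.999 6.7
q [-0.105, 1.022, 0.026, 0.136, 0.052, 1.824, -1.555] pos [0.8505, 0.0181, 0.4586]
z [ 0.165 -0.057 -0.985] y [ 0.087 -0.994  0.072] tilt 9.5 F [-0.1 -0.3 -0.2] 1.002 7.0333
```

```bash

python3 -m jog '[{"translation":[0.5,0,-0.85],"twist":0,"claw":100},{"translation":[0.5,0,-0.85],"twist":0,"claw":100},{"translation":[0.5,0,-0.85],"twist":0,"claw":100},{"translation":[0.5,0,-0.85],"twist":0,"claw":100},{"translation":[0.5,0,-0.85],"twist":0,"claw":100},{"translation":[0.5,0,-0.85],"twist":0,"claw":100}]' >/dev/null; python3 st.py
python3 -m jog '[{"translation":[0.5,0,-0.85],"twist":0,"claw":100},{"translation":[0.5,0,-0.85],"twist":0,"claw":100},{"translation":[0.5,0,-0.85],"twist":0,"claw":100},{"translation":[0.5,0,-0.85],"twist":0,"claw":100},{"translation":[0.5,0,-0.85],"twist":0,"claw":100},{"translation":[0.5,0,-0.85],"twist":0,"claw":100}]' >/dev/null; python3 st.py
```

```text
q [-0.17, 0.904, 0.881, 0.135, -0.738, 1.875, -1.49] pos [0.8068, 0.032, 0.586]
z [ 0.27  -0.056 -0.961] y [ 0.084 -0.993  0.081] tilt 15.7 F [-0.3  0.9  0.6] 0.998 7.5333
q [-0.217, 0.746, 1.018, 0.135, -0.83, 1.923, -1.49] pos [0.7427, 0.0458, 0.7101]
z [ 0.386 -0.049 -0.921] y [ 0.082 -0.993  0.087] tilt 22.8 F [-1.1  0.2 -0.2] 1.002 8.0333
```

```bash

python3 -m jog '[{"translation":[0.5,0,-0.85],"twist":0,"claw":100},{"translation":[0.5,0,-0.85],"twist":0,"claw":100},{"translation":[0.5,0,-0.85],"twist":0,"claw":100},{"translation":[0.5,0,-0.85],"twist":0,"claw":100},{"translation":[0.5,0,-0.85],"twist":0,"claw":100},{"translation":[0.5,0,-0.85],"twist":0,"claw":100},{"translation":[0.6,0,-0.8],"twist":0,"claw":100},{"translation":[0.6,0,-0.8],"twist":0,"claw":100}]' >/dev/null; python3 st.py
python3 -m jog '[{"translation":[0.6,0,-0.8],"twist":0,"claw":100},{"translation":[0.6,0,-0.8],"twist":0,"claw":100},{"translation":[0.6,0,-0.8],"twist":0,"claw":100},{"translation":[0.6,0,-0.8],"twist":0,"claw":100},{"translation":[0.6,0,-0.8],"twist":0,"claw":100},{"translation":[0.6,0,-0.8],"twist":0,"claw":100}]' >/dev/null; python3 st.py
```

```text
q [-0.308, 0.543, 1.035, 0.135, -0.764, 1.956, -1.506] pos [0.6435, 0.0601, 0.8469]
z [ 0.538 -0.038 -0.842] y [ 0.078 -0.992  0.095] tilt 32.6 F [ 0.8 -0.2  0.5] 0.997 8.7
q [-0.414, 0.409, 1.04, 0.136, -0.671, 1.953, -1.521] pos [0.5699, 0.069, 0.9289]
z [ 0.647 -0.027 -0.762] y [ 0.075 -0.992  0.099] tilt 40.4 F [1.  0.1 0.1] 1.002 9.2
```

```bash
cat > go.py <<'E'
import sys
from h import *
s=r.get_state();M=R.from_quat(s['eef_rot']).as_matrix()
d=M.T@(np.array([float(a) for a in sys.argv[1:4]])-s['tool_pos'])/.04
print('units',np.round(d,2),'n',round(np.abs(d).max(),1),'len',round(np.linalg.norm(d)/1.04,1))
E
python3 -m jog '[{"translation":[0,0,0],"twist":0.75,"claw":100},{"translation":[0,0,0],"twist":0.75,"claw":100},{"translation":[0,0,0],"twist":0,"claw":100}]' >/dev/null; python3 st.py; python3 go.py .405 .034 .207
```

```text
q [-0.413, 0.409, 1.044, 0.136, -0.676, 1.953, -1.68] pos [0.5701, 0.069, 0.9287]
z [ 0.647 -0.027 -0.762] y [-0.046 -0.999 -0.004] tilt 40.3 F [-0.6  0.2 -0.7] 1.003 9.45
units [-14.79   1.13  11.1 ] n 14.8 len 17.8
```

```bash
python3 -m jog '[{"translation":[-0.74,0.055,0.55],"twist":0,"claw":100},{"translation":[-0.74,0.055,0.55],"twist":0,"claw":100},{"translation":[-0.74,0.055,0.55],"twist":0,"claw":100},{"translation":[-0.74,0.055,0.55],"twist":0,"claw":100},{"translation":[-0.74,0.055,0.55],"twist":0,"claw":100},{"translation":[-0.74,0.055,0.55],"twist":0,"claw":100},{"translation":[-0.74,0.055,0.55],"twist":0,"claw":100},{"translation":[-0.74,0.055,0.55],"twist":0,"claw":100},{"translation":[-0.74,0.055,0.55],"twist":0,"claw":100},{"translation":[-0.74,0.055,0.55],"twist":0,"claw":100}]' >/dev/null; python3 st.py; python3 go.py .405 .034 .207
```

```text
q [-1.753, -0.085, 1.248, 1.216, 0.411, 1.361, -2.12] pos [0.5275, 0.0678, 0.7786]
z [ 0.62  -0.032 -0.784] y [-0.094 -0.995 -0.033] tilt 38.4 F [-1.4  0.2 -1.3] 0.996 10.2833
units [-11.17   1.6    9.33] n 11.2 len 14.1
```

```bash
python3 -m jog '[{"translation":[-0.65,0.09,0.55],"twist":0,"claw":100},{"translation":[-0.65,0.09,0.55],"twist":0,"claw":100},{"translation":[-0.65,0.09,0.55],"twist":0,"claw":100},{"translation":[-0.65,0.09,0.55],"twist":0,"claw":100},{"translation":[-0.65,0.09,0.55],"twist":0,"claw":100}]' >/dev/null; python3 st.py; python3 go.py .405 .034 .207
```

```text
q [-1.519, -0.239, 0.839, 1.79, 0.685, 1.051, -2.531] pos [0.4931, 0.059, 0.6143]
z [ 0.619 -0.028 -0.785] y [-0.092 -0.995 -0.037] tilt 38.2 F [-0.1 -0.5 -0.8] 0.999 10.7
units [-7.96  1.2   6.65] n 8.0 len 10.0
```

```bash
cat > fk.py <<'E'
from h import *
import itertools,ast
from scipy.optimize import least_squares
def ch(q,sg,L,o):
    e='zyzyzyz';off=[0]*7;p=np.array([0,0,L[0]]);Q=R.identity()
    for i in range(7):
        Q=Q*R.from_euler(e[i],sg[i]*q[i]+o[i])
        if i==2:p=p+Q.apply([L[4],0,L[1]])
        if i==4:p=p+Q.apply([L[5],0,L[2]])
        if i==6:p=p+Q.apply([0,0,L[3]])
    return p,Q
if __name__=='__main__':
    D=[ast.literal_eval(l) for l in open('log.txt')]
    D.append([[1.194,.690,-.1945,1.5663,.1573,.9025,-.2151],[.2493,-.5725,.2379],[.979,.204,-.0003,-.0009]])
    best=[]
    for s in itertools.product([1,-1],repeat=4):
        sg=[s[0],1,s[1],1,s[2],1,s[3]]
        def f(x):
            o=[x[6],0,x[7],0,x[8],0,x[9]];out=[]
            for q,p,a in D:
                P,Q=ch(q,sg,x[:6],o); out+=list(P-p)+list(.3*(R.from_quat(a).inv()*Q).as_rotvec())
            return out
        for y0 in (0,np.pi/2,-np.pi/2,np.pi):
            z=least_squares(f,[.3,.4,.4,.25,0,0,0,0,0,y0]);best.append((z.cost,sg,np.round(z.x,4).tolist()))
    best.sort(key=lambda b:b[0])
    for b in best[:3]:print(b)
E
python3 fk.py
```

```text
(np.float64(0.002041382202532455), [-1, 1, -1, 1, -1, 1, -1], [0.3509, 0.553, 0.3568, 0.3322, 0.0043, -0.0103, -0.0467, -0.027, 0.0237, 1.518])
(np.float64(0.002041382202532652), [-1, 1, -1, 1, -1, 1, -1], [0.3509, 0.553, 0.3568, 0.3322, 0.0043, -0.0103, -0.0467, -0.027, 0.0237, 1.518])
(np.float64(0.0020413822025435653), [-1, 1, -1, 1, -1, 1, -1], [0.3509, 0.553, 0.3568, 0.3322, 0.0043, -0.0103, -0.0467, -0.027, 0.0237, 1.518])
```

```bash
cat > ik.py <<'E'
from fk import *
X=[0.3509,0.553,0.3568,0.3322,0.0043,-0.0103];O=[-.0467,0,-.027,0,.0237,0,1.518];S=[-1,1,-1,1,-1,1,-1]
lo=np.array([-3.01,-.46,-1.47,.13,-1,.04,-2.66]);hi=np.array([3.01,2.08,1.51,2.56,4.14,2.09,2.66])
Q0=R.from_quat(r.get_state()['eef_rot'])
def solve(p,q0,w=.01):
    def f(q):
        P,Q=ch(q,S,X,O);return list((P-p)*10)+list(3*(Q0.inv()*Q).as_rotvec())+list(w*(np.array(q)-q0))
    return least_squares(f,np.clip(q0,lo+.01,hi-.01),bounds=(lo,hi))
nom=[0,.2,0,1.8,0,.5,-1.57]
cur=r.get_state()['q']
for p in ([.49,.06,.61],[.405,.034,.207],[.483,.03,.1155],[.504,.19,.1155],[.645,-.04,.17],[.645,-.04,.25]):
    for n,q0 in(('nom',nom),('cur',cur)):
        z=solve(np.array(p),np.array(q0)); print(p,n,np.round(z.x,2),'cost',round(z.cost,4))
        if n=='cur':cur=z.x
E
python3 ik.py
```

```text
[0.49, 0.06, 0.61] nom [-0.03 -0.13 -0.23  1.8   0.19  0.81 -2.  ] cost 0.0
[0.49, 0.06, 0.61] cur [-1.54 -0.25  0.9   1.8   0.69  0.99 -2.48] cost 0.0
[0.405, 0.034, 0.207] nom [-0.53  0.26  0.35  2.47  0.81  0.04 -2.66] cost 0.4504
[0.405, 0.034, 0.207] cur [-0.53  0.26  0.35  2.47  0.81  0.04 -2.66] cost 0.4504
[0.483, 0.03, 0.1155] nom [-0.28  0.56  0.12  2.26  0.83  0.04 -2.66] cost 0.7621
[0.483, 0.03, 0.1155] cur [-0.28  0.56  0.12  2.26  0.83  0.04 -2.66] cost 0.762
[0.504, 0.19, 0.1155] nom [-1.06  0.76  0.58  2.16  0.3   0.04 -2.66] cost 0.3992
[0.504, 0.19, 0.1155] cur [-1.06  0.76  0.58  2.16  0.3   0.04 -2.66] cost 0.3991
[0.645, -0.04, 0.17] nom [-0.02  0.63  0.01  2.   -1.    0.04 -0.66] cost 0.1871
[0.645, -0.04, 0.17] cur [ 0.13  0.64 -0.15  2.    1.07  0.04 -2.66] cost 0.1864
[0.645, -0.04, 0.25] nom [-0.03  0.5   0.03  2.05 -1.    0.04 -0.66] cost 0.0509
[0.645, -0.04, 0.25] cur [ 0.13  0.5  -0.16  2.05  1.06  0.04 -2.66] cost 0.0507
```

```bash
cat > fk2.py <<'E'
from h import *
import ast
from scipy.optimize import least_squares
S=[-1,1,-1,1,-1,1,-1]
def ch(q,x):
    e='zyzyzyz';o=x[8:15];p=np.array([0,0,x[0]]);Q=R.identity()
    for i in range(7):
        Q=Q*R.from_euler(e[i],S[i]*q[i]+o[i])
        if i==0:p=p+Q.apply([x[6],0,0])
        if i==2:p=p+Q.apply([x[4],0,x[1]])
        if i==4:p=p+Q.apply([x[5],0,x[2]])
        if i==5:p=p+Q.apply([x[7],0,0])
        if i==6:p=p+Q.apply([0,0,x[3]])
    return p,Q
def fit():
    D=[ast.literal_eval(l) for l in open('log.txt')]
    D.append([[1.194,.690,-.1945,1.5663,.1573,.9025,-.2151],[.2493,-.5725,.2379],[.979,.204,-.0003,-.0009]])
    D.append([[-.024,.866,-.254,.261,.225,2.018,-1.651],[.7448,-.0081,.5312],[1,.006,.002,.005]])
    D.append([[.348,.812,-1.442,.841,.988,1.891,-2.074],[.6961,-.0014,.5255],[.998,.024,.056,.016]])
    D.append([[.536,.514,-1.451,.966,.675,1.955,-2.096],[.5368,-.0044,.6545],[.998,.025,.057,.016]])
    x0=np.array([.35,.553,.357,.332,0,0,0,0]+[0]*6+[1.57])
    def f(x):
        out=[]
        for q,p,a in D:
            P,Q=ch(q,x); out+=list(P-p)+list(.3*(R.from_quat(a).inv()*Q).as_rotvec())
        return np.array(out+list((x-x0)*.01))
    z=least_squares(f,x0,loss='soft_l1',f_scale=.01)
    return z.x,f(z.x)[:-15].reshape(-1,6),len(D)
if __name__=='__main__':
    x,e,n=fit();print(n,np.round(x,3).tolist());print(np.round(e*1000).astype(int))
E
python3 fk2.py
```

```text
14 [0.329, 0.564, 0.348, 0.335, -0.005, -0.012, -0.017, -0.026, -0.052, -0.009, -0.01, 0.005, 0.013, -0.002, 1.519]
[[ -7 -14  19  -1   2  -1]
 [ -5  -4  15  -1   1  -1]
 [  3   3   1  -1   1   0]
 [ 12  -4 -13  -3   1   1]
 [ 12  -3 -11  -4   1   0]
 [  9   2  -5  -6   1  -1]
 [  4   5  -1  -8   1  -2]
 [  4   5  -1  -8   2  -2]
 [ -8 -17   1  -6  -3   1]
 [-20  -1  -3  -7  -4   2]
 [ 21  -5  -7  -1   1   5]
 [ -2   8   1   1   2   0]
 [ -9   8  12  -2  -1  -1]
 [ -8  24   4  -2  -1   0]]
```

```bash
cat > plan.py <<'E'
from fk2 import *
x=fit()[0]
lo=np.array([-3.01,-.46,-1.47,.13,-1,.04,-2.66])+.005;hi=np.array([3.01,2.08,1.51,2.56,4.14,2.09,2.66])-.005
def step(q,p,Q0,w=.02):
    def f(y):
        P,Q=ch(y,x);return np.r_[(P-p)*3,3*(Q0.inv()*Q).as_rotvec(),w*(y-q)]
    z=least_squares(f,np.clip(q,lo+1e-3,hi-1e-3),bounds=(lo,hi));return z.x,np.linalg.norm(f(z.x)[:6])/3
def path(q,Q0,P,n=10,v=1):
    p=ch(q,x)[0]
    for t in P:
        t=np.array(t);m=max(2,int(np.linalg.norm(t-p)/.03))
        W=0
        for k in range(1,m+1):
            q,e=step(q,p+(t-p)*k/m,Q0);W=max(W,e)
        p=t
        if v:print('  ',t,np.round(q,2),'err',round(e,3),'max',round(W,3))
    return q
if __name__=='__main__':
    s=r.get_state();q=np.array(s['q']);q[6]+=np.pi
    Q0=ch(q,x)[1];print(np.round(Q0.as_matrix(),2)[:,2])
    for P in ([(.55,.04,.35),(.55,.03,.2)],[(.5,.35,.5),(.5,.35,.3),(.55,.03,.3),(.55,.03,.2)],[(.5,-.35,.5),(.5,-.35,.3),(.55,.03,.3),(.55,.03,.2)],[(.3,.5,.5),(.3,.5,.3),(.55,.2,.3),(.55,.03,.2)],[(.3,-.5,.5),(.3,-.5,.3),(.55,-.2,.3),(.55,.03,.2)]):
        print('PATH');path(q,Q0,P)
    print('target');
    for q5 in(3.14,):
        path(np.array([0,.2,0,2.2,3.14,.3,-1.57]),Q0,[(.65,0,.3),(.65,-.04,.17),(.60,-.04,.17),(.54,.03,.2),(.54,.03,.12),(.483,.03,.1155),(.504,.19,.1155)])
E
python3 plan.py
```

```text
[ 0.61 -0.05 -0.79]
PATH
   [0.55 0.04 0.35] [-0.83  0.32  0.68  2.23 -0.92  0.05  2.14] err 0.002 max 0.002
   [0.55 0.03 0.2 ] [-0.66  0.45  0.5   2.15 -0.99  0.05  2.19] err 0.125 max 0.125
PATH
   [0.5  0.35 0.5 ] [-1.52  0.33  0.81  1.7   0.35  0.77  0.48] err 0.0 max 0.0
   [0.5  0.35 0.3 ] [-1.45  0.58  0.8   2.05  0.34  0.22  0.33] err 0.0 max 0.0
   [0.55 0.03 0.3 ] [-0.19  0.35  0.11  2.18  2.24  0.05 -0.86] err 0.0 max 0.001
   [0.55 0.03 0.2 ] [ 0.04  0.57 -0.26  2.29  2.57  0.42 -1.19] err 0.0 max 0.0
PATH
   [ 0.5  -0.35  0.5 ] [-1.31 -0.45  1.5   1.85  0.45  0.69  1.55] err 0.041 max 0.041
   [ 0.5  -0.35  0.3 ] [-1.23 -0.45  1.5   2.21  0.7   0.39  1.31] err 0.161 max 0.161
   [0.55 0.03 0.3 ] [-2.19 -0.45  1.5   2.32  1.46  0.8  -0.18] err 0.091 max 0.148
   [0.55 0.03 0.2 ] [-2.22 -0.45  1.5   2.45  1.57  0.81 -0.38] err 0.168 max 0.168
PATH
   [0.3 0.5 0.5] [-1.73  0.37  0.45  1.55  0.54  1.16 -0.05] err 0.0 max 0.0
   [0.3 0.5 0.3] [-1.73  0.57  0.49  1.88  0.63  0.69 -0.33] err 0.0 max 0.0
   [0.55 0.2  0.3 ] [-0.99  0.46  0.63  2.16  1.06  0.05 -0.05] err 0.0 ma
[... 322 characters left out ...]
0.53] err 0.127 max 0.164
   [0.55 0.03 0.2 ] [-2.22 -0.45  1.5   2.45  1.57  0.81 -0.38] err 0.168 max 0.168
target
   [0.65 0.   0.3 ] [ 0.62  0.66 -1.03  2.02  1.65  0.62 -0.04] err 0.0 max 0.001
   [ 0.65 -0.04  0.17] [ 0.64  0.93 -0.99  2.1   2.11  0.74 -0.35] err 0.0 max 0.0
   [ 0.6  -0.04  0.17] [ 0.67  0.91 -1.02  2.23  2.18  0.8  -0.46] err 0.0 max 0.0
   [0.54 0.03 0.2 ] [ 0.53  0.81 -1.09  2.37  2.09  0.91 -0.64] err 0.0 max 0.0
   [0.54 0.03 0.12] [ 0.45  1.02 -1.01  2.41  2.28  1.11 -0.78] err 0.0 max 0.0
   [0.483  0.03   0.1155] [ 0.28  0.92 -0.75  2.55  2.46  1.08 -1.11] err 0.002 max 0.002
   [0.504  0.19   0.1155] [-0.1   0.92 -0.8   2.36  2.12  1.1  -1.11] err 0.0 max 0.0
```

```bash
python3 -m jog '[{"translation":[0,0,0],"twist":-1,"claw":100},{"translation":[0,0,0],"twist":-1,"claw":100},{"translation":[0,0,0],"twist":-1,"claw":100},{"translation":[0,0,0],"twist":-1,"claw":100},{"translation":[0,0,0],"twist":-1,"claw":100},{"translation":[0,0,0],"twist":-1,"claw":100},{"translation":[0,0,0],"twist":-1,"claw":100},{"translation":[0,0,0],"twist":-1,"claw":100},{"translation":[0,0,0],"twist":-1,"claw":100},{"translation":[0,0,0],"twist":-1,"claw":100},{"translation":[0,0,0],"twist":-1,"claw":100},{"translation":[0,0,0],"twist":-1,"claw":100},{"translation":[0,0,0],"twist":-1,"claw":100},{"translation":[0,0,0],"twist":-1,"claw":100},{"translation":[0,0,0],"twist":-1,"claw":100}]' >/dev/null;python3 -m jog '[{"translation":[0,0,0],"twist":-1,"claw":100},{"translation":[0,0,0],"twist":-1,"claw":100},{"translation":[0,0,0],"twist":-1,"claw":100},{"translation":[0,0,0],"twist":-1,"claw":100},{"translation":[0,0,0],"twist":-1,"claw":100},{"translation":[0,0,0],"twist":-1,"claw":100},{"translation":[0,0,0],"twist":-1,"claw":100},{"translation":[0,0,0],"twist":-1,"claw":100},{"translation":[0,0,0],"twist":-1,"claw":100},{"translation":[0,0,0],"twist":-1,"claw":100},{"translation":[0,0,0],"twist":-1,"claw":100},{"translation":[0,0,0],"twist":-1,"claw":100},{"translation":[0,0,0],"twist":-1,"claw":100},{"translation":[0,0,0],"twist":-1,"claw":100},{"translation":[0,0,0],"twist":-0.6,"claw":100}]' >/dev/null; python3 st.py; python3 go.py .3 .5 .4
```

```text
q [-1.933, -0.446, 0.89, 1.785, 0.949, 1.355, 0.316] pos [0.4941, 0.0589, 0.6157]
z [ 0.618 -0.03  -0.785] y [0.122 0.991 0.059] tilt 38.2 F [ 0.1 -0.3 -0.2] 1.004 13.2
units [ 8.55 10.02  0.9 ] n 10.0 len 12.7
```

```bash
cat > p2.py <<'E'
from plan import *
s=r.get_state();q=np.array(s['q'])
M=R.from_quat(s['eef_rot']);Q0=ch(q,x)[1]*R.from_euler('z',-.096)
for P in ([(.3,.5,.4),(.35,.45,.3),(.5,.25,.3),(.43,.2,.22),(.504,.2,.1155)],[(.3,.4,.5),(.4,.35,.3),(.5,.25,.3),(.43,.2,.22),(.504,.2,.1155)],[(.5,.35,.5),(.5,.35,.3),(.5,.2,.3),(.43,.2,.22),(.504,.2,.1155)],[(.5,.3,.3),(.5,.2,.25),(.43,.2,.22),(.504,.2,.1155)]):
    print('PATH');path(q,Q0,P)
E
python3 p2.py
```

```text
PATH
   [0.3 0.5 0.4] [-1.99  0.53  0.87  1.75  0.32  0.85  0.1 ] err 0.0 max 0.0
   [0.35 0.45 0.3 ] [-1.87  0.61  0.87  2.    0.35  0.48  0.08] err 0.0 max 0.0
   [0.5  0.25 0.3 ] [-1.36  0.49  0.88  2.23  0.54  0.06  0.35] err 0.0 max 0.0
   [0.43 0.2  0.22] [-0.98  0.47  0.35  2.39  2.16  0.33 -1.3 ] err 0.0 max 0.002
   [0.504  0.2    0.1155] [-0.71  0.75  0.13  2.29  2.49  0.51 -1.59] err 0.0 max 0.0
PATH
   [0.3 0.4 0.5] [-2.08  0.23  0.86  1.79  0.54  1.07  0.04] err 0.0 max 0.0
   [0.4  0.35 0.3 ] [-1.71  0.51  0.88  2.18  0.6   0.3   0.02] err 0.0 max 0.0
   [0.5  0.25 0.3 ] [-1.33  0.48  0.84  2.22  0.69  0.08  0.21] err 0.0 max 0.0
   [0.43 0.2  0.22] [-0.98  0.47  0.35  2.39  2.16  0.33 -1.3 ] err 0.0 max 0.002
   [0.504  0.2    0.1155] [-0.71  0.75  0.13  2.29  2.49  0.51 -1.59] err 0.0 max 0.0
PATH
   [0.5  0.35 0.5 ] [-3.   -0.45  1.5   1.78  1.14  1.46 -0.15] err 0.054 max 0.054
   [0.5  0.35 0.3 ] [-2.96 -0.45  1.5   2.15  1.22  1.27 -0.47] err 0.16 max 0.16
   [0.5 0.2 0.3] [-2.68 -0.45  1.5   2.3   1.34  1.09 -0.43] err 0.09 max 0.14
   [0.43 0.2  0.22] [-2.83 -0.45  1.5   2.5   1.38  1.12 -0.74] err 0.117 max 0.117
   [0.504  0.2    0.1155] [-2.71 -0.45  1.5   2.52  1.45  1.05 -0.69] err 0.236 max 0.236
PATH
   [0.5 0.3 0.3] [-2.88 -0.45  1.5   2.2   1.25  1.22 -0.46] err 0.133 max 0.133
   [0.5  0.2  0.25] [-2.69 -0.45  1.5   2.37  1.38  1.08 -0.51] err 0.127 max 0.129
   [0.43 0.2  0.22] [-2.83 -0.45  1.5   2.5   1.38  1.12 -0.74] err 0.117 max 0.121
   [0.504  0.2    0.1155] [-2.71 -0.45  1.5   2.52  1.45  1.05 -0.69] err 0.236 max 0.236
```

```bash
python3 go.py .3 .42 .5; python3 -m jog '[{"translation":[0.7,0.5,-0.15],"twist":-0.9,"claw":100},{"translation":[0.55,0.75,-0.15],"twist":0,"claw":100},{"translation":[0.5,0.8,0],"twist":0,"claw":100},{"translation":[0.5,0.8,0],"twist":0,"claw":100},{"translation":[0.5,0.8,0],"twist":0,"claw":100}]' >/dev/null; python3 st.py; python3 go.py .3 .42 .5
```

```text
units [ 6.74  8.18 -1.  ] n 8.2 len 10.2
q [-2.072, -0.181, 0.904, 1.929, 0.834, 1.187, 0.085] pos [0.4094, 0.2138, 0.5585]
z [ 0.618 -0.029 -0.785] y [0.052 0.999 0.005] tilt 38.2 F [ 0.5  0.9 -0.3] 1.001 13.6167
units [ 3.28  5.   -0.69] n 5.0 len 5.8
```

Good. On to (.3,.42,.5) then (.4,.35,.3).

```bash
python3 -m jog '[{"translation":[0.55,0.83,-0.12],"twist":0,"claw":100},{"translation":[0.55,0.83,-0.12],"twist":0,"claw":100},{"translation":[0.55,0.83,-0.12],"twist":0,"claw":100},{"translation":[0.55,0.83,-0.12],"twist":0,"claw":100},{"translation":[0.55,0.83,-0.12],"twist":0,"claw":100},{"translation":[0.55,0.83,-0.12],"twist":0,"claw":100}]' >/dev/null; python3 st.py; python3 go.py .4 .35 .3;python3 p2.py 2>&1 | sed -n 8,13p
```

```text
q [-2.096, 0.303, 0.902, 1.795, 0.481, 1.008, 0.047] pos [0.2984, 0.4205, 0.5001]
z [ 0.619 -0.03  -0.785] y [0.052 0.999 0.002] tilt 38.3 F [ 1.2 -1.   0.2] 1.0 14.1167
units [ 1.04 -1.64  5.55] n 5.6 len 5.7
   [0.3 0.4 0.5] [-2.11  0.24  0.89  1.8   0.53  1.05  0.13] err 0.0 max 0.0
   [0.4  0.35 0.3 ] [-1.73  0.52  0.91  2.2   0.59  0.27  0.1 ] err 0.0 max 0.0
   [0.5  0.25 0.3 ] [-1.36  0.49  0.88  2.25  0.73  0.05  0.25] err 0.0 max 0.0
   [0.43 0.2  0.22] [-0.99  0.49  0.34  2.43  2.23  0.36 -1.31] err 0.0 max 0.002
   [0.504  0.2    0.1155] [-0.73  0.77  0.14  2.34  2.53  0.56 -1.57] err 0.0 max 0.0
PATH
```

```bash
python3 -m jog '[{"translation":[0.17,-0.27,0.92],"twist":0,"claw":100},{"translation":[0.17,-0.27,0.92],"twist":0,"claw":100},{"translation":[0.17,-0.27,0.92],"twist":0,"claw":100},{"translation":[0.17,-0.27,0.92],"twist":0,"claw":100},{"translation":[0.17,-0.27,0.92],"twist":0,"claw":100},{"translation":[0.17,-0.27,0.92],"twist":0,"claw":100}]' >/dev/null; python3 st.py; python3 go.py .43 .2 .22;cat >p3.py <<'E'
from plan import *
s=r.get_state();q=np.array(s['q']);Q0=ch(q,x)[1]
for P in ([(.43,.25,.25),(.43,.2,.22),(.504,.2,.1155),(.56,0,.3),(.64,-.04,.2),(.64,-.04,.16)],):
    print('PATH');path(q,Q0,P)
E
python3 p3.py
```

```text
q [-1.726, 0.599, 0.906, 2.218, 0.584, 0.191, -0.039] pos [0.4008, 0.3491, 0.3008]
z [ 0.618 -0.028 -0.786] y [0.051 0.999 0.005] tilt 38.2 F [0.7 0.6 0.4] 0.996 14.6167
units [ 0.52 -3.69  2.14] n 3.7 len 4.1
PATH
   [0.43 0.25 0.25] [-1.29  0.51  0.59  2.36  1.98  0.23 -1.25] err 0.001 max 0.003
   [0.43 0.2  0.22] [-1.01  0.53  0.32  2.47  2.35  0.42 -1.57] err 0.0 max 0.0
   [0.504  0.2    0.1155] [-0.76  0.81  0.15  2.38  2.6   0.62 -1.77] err 0.0 max 0.0
   [0.56 0.   0.3 ] [-0.2   0.37  0.15  2.24  3.03  0.1  -1.59] err 0.0 max 0.0
   [ 0.64 -0.04  0.2 ] [-0.01  0.64  0.02  2.14  3.14  0.28 -1.63] err 0.0 max 0.0
   [ 0.64 -0.04  0.16] [-0.01  0.72  0.02  2.17  3.14  0.39 -1.63] err 0.0 max 0.0
```

```bash
python3 -m jog '[{"translation":[0.05,-0.37,0.21],"twist":0,"claw":100},{"translation":[0.05,-0.37,0.21],"twist":0,"claw":100},{"translation":[0.05,-0.37,0.21],"twist":0,"claw":100},{"translation":[0.05,-0.37,0.21],"twist":0,"claw":100},{"translation":[0.05,-0.37,0.21],"twist":0,"claw":100},{"translation":[0.05,-0.37,0.21],"twist":0,"claw":100},{"translation":[0.05,-0.37,0.21],"twist":0,"claw":100},{"translation":[0.05,-0.37,0.21],"twist":0,"claw":100},{"translation":[0.05,-0.37,0.21],"twist":0,"claw":100},{"translation":[0.05,-0.37,0.21],"twist":0,"claw":100}]' >/dev/null; python3 st.py; python3 go.py .43 .2 .22
```

```text
q [-1.32, 0.536, 0.482, 2.447, 1.975, 0.346, -1.374] pos [0.4148, 0.2431, 0.2514]
z [ 0.606 -0.066 -0.793] y [ 0.073  0.997 -0.027] tilt 37.4 F [ 0.7 -0.7 -0.4] 0.998 15.45
units [ 0.13 -1.03  0.92] n 1.0 len 1.3
```

```bash
python3 -m jog '[{"translation":[0.05,-0.5,0.45],"twist":0,"claw":100},{"translation":[0.05,-0.5,0.45],"twist":0,"claw":100},{"translation":[0,0,0],"twist":0,"claw":100}]' >/dev/null; python3 st.py; python3 - <<'E'
from h import *
st=r.get_state();s=r.snapshot('wrist');save(s,'w1.png')
for d in r.spot_point('bottle_1','wrist')[:4]:
    v,u=d['location'];print(d['confidence'],u,v,onz(s,u,v,0,st).round(4))
for d in r.spot_in('bottle_1','wrist')[:4]:print(np.round(d['rect']),d['confidence'])
for n,P in(('A',(.492,.197)),('B',(.471,.031)),('purple',(.36,.042))):
    print(n,np.round(proj(s,[[*P,.145],[*P,.103],[*P,0]],st)).tolist())
t=r.snapshot('top')
for u,v,z in((258.2,237.4,.145),(320.9,245.9,.145),(377.9,180.5,.195),(244.5,163.5,.3),(403.6,161.1,.3)):print(onz(t,u,v,z).round(4))
E
```

```text
q [-1.037, 0.583, 0.238, 2.538, 2.25, 0.526, -1.608] pos [0.4309, 0.1932, 0.2198]
z [ 0.601 -0.078 -0.796] y [ 0.086  0.996 -0.032] tilt 37.1 F [-0.3  0.  -0.2] 0.999 15.7
0.9 133.0 82.1 [0.4719 0.0323 0.    ]
0.73 337.6 98.9 [0.498  0.1969 0.    ]
0.65 295.4 242.2 [0.7087 0.1337 0.    ]
[288.  61. 379. 253.] 0.96
[ 38.  44. 170. 237.] 0.67
[ 2.  2. 98. 52.] 0.57
A [[336.0, 239.0], [337.0, 188.0], [337.0, 93.0]]
B [[61.0, 226.0], [86.0, 175.0], [131.0, 81.0]]
purple [[-86.0, 54.0], [-29.0, 0.0], [61.0, -87.0]]
[0.4907 0.1924 0.145 ]
[0.4688 0.0279 0.145 ]
[ 0.6325 -0.1172  0.195 ]
[0.6553 0.204  0.3   ]
[ 0.6604 -0.169   0.3   ]
```

View pics/w1.png

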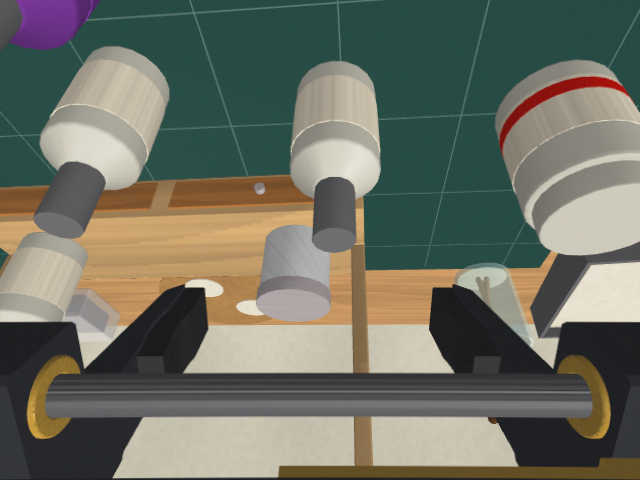

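```bash
python3 go.py .5055 .1955 .116
```

```text
units [0.11 0.08 3.24] n 3.2 len 3.1
```

```bash
python3 -m jog '[{"translation":[0.02,0.05,0.65],"twist":0,"claw":100},{"translation":[0.02,0.03,0.65],"twist":0,"claw":100},{"translation":[0.02,0,0.65],"twist":0,"claw":100},{"translation":[0.02,0,0.65],"twist":0,"claw":100},{"translation":[0.02,0,0.63],"twist":0,"claw":100},{"translation":[0,0,0],"twist":0,"claw":100}]' 25; python3 st.py;python3 go.py .5055 .1955 .116
```

```text
clock: 16.4
tool_pos: [0.5075, 0.196, 0.1141]
eef_rot: [0.031, 0.946, -0.026, 0.321]
contact_force: [0.6, 0.2, -0.3]
opening: 1.0
q [-0.786, 0.869, 0.086, 2.432, 2.49, 0.727, -1.766] pos [0.5075, 0.196, 0.1141]
z [ 0.606 -0.07  -0.793] y [ 0.076  0.997 -0.03 ] tilt 37.4 F [ 0.6  0.2 -0.3] 1.0 16.4
units [ 0.01 -0.02 -0.07] n 0.1 len 0.1
```

```bash
python3 -m jog '[{"translation":[0,0,0],"twist":0,"claw":15},{"translation":[0,0,0],"twist":0,"claw":15},{"translation":[0,0,0],"twist":0,"claw":15},{"translation":[0,0,0],"twist":0,"claw":15},{"translation":[0,0,0],"twist":0,"claw":15},{"translation":[0,0,0],"twist":0,"claw":15},{"translation":[0,0,0],"twist":0,"claw":15}]' 30; python3 go.py .5075 .196 .29; python3 go.py .565 -.037 .29
```

```text
clock: 16.98
tool_pos: [0.5056, 0.1942, 0.1168]
eef_rot: [0.033, 0.946, -0.026, 0.321]
contact_force: [-0.2, 0.0, -0.2]
opening: 0.492
units [-2.67 -0.07 -3.41] n 3.4 len 4.2
units [-4.07 -5.76 -2.14] n 5.8 len 7.1
```

```bash
python3 -m jog '[{"translation":[0,0,0],"twist":0,"claw":15},{"translation":[0,0,0],"twist":0,"claw":15},{"translation":[0,0,0],"twist":0,"claw":15},{"translation":[0,0,0],"twist":0,"claw":15},{"translation":[0,0,0],"twist":0,"claw":15}]' 30;  python3 -m jog '[{"translation":[-0.1,0,-0.13],"twist":0,"claw":15},{"translation":[-0.3,0,-0.4],"twist":0,"claw":15},{"translation":[-0.5,0,-0.6],"twist":0,"claw":15},{"translation":[-0.5,0,-0.6],"twist":0,"claw":15},{"translation":[-0.5,0,-0.6],"twist":0,"claw":15},{"translation":[-0.5,0,-0.6],"twist":0,"claw":15}]' 30; python3 st.py; python3 go.py .56 -.035 .26
```

```text
clock: 17.4
tool_pos: [0.5057, 0.1939, 0.1164]
eef_rot: [0.033, 0.946, -0.026, 0.32]
contact_force: [-0.0, 0.4, 0.5]
opening: 0.307
clock: 17.9
tool_pos: [0.5097, 0.1976, 0.2688]
eef_rot: [0.033, 0.947, -0.024, 0.319]
contact_force: [0.6, -1.9, -2.9]
opening: 0.308
q [-1.085, 0.533, 0.553, 2.318, 2.216, 0.21, -1.348] pos [0.5097, 0.1976, 0.2688]
z [ 0.602 -0.067 -0.796] y [ 0.078  0.997 -0.025] tilt 37.1 F [ 0.6 -1.9 -2.9] 0.308 17.9
units [-1.14 -5.69  1.32] n 5.7 len 5.7
```

```bash
python3 go.py .555 -.041 .283; python3 -m jog '[{"translation":[-0.12,-0.5,0],"twist":0,"claw":15},{"translation":[-0.2,-0.7,0.08],"twist":0,"claw":15},{"translation":[-0.2,-0.85,0.08],"twist":0,"claw":15},{"translation":[-0.2,-0.85,0.08],"twist":0,"claw":15},{"translation":[-0.2,-0.85,0.08],"twist":0,"claw":15},{"translation":[-0.2,-0.85,0.08],"twist":0,"claw":15},{"translation":[-0.15,-0.8,0.08],"twist":0,"claw":15},{"translation":[0,-0.5,0.08],"twist":0,"claw":15},{"translation":[0,0,0],"twist":0,"claw":15}]' >/dev/null; python3 st.py; python3 go.py .59 -.041 .2;python3 go.py .6425 -.041 .178
```

```text
units [-1.4  -5.86  0.8 ] n 5.9 len 5.8
q [-0.126, 0.4, 0.088, 2.367, 2.856, 0.279, -1.406] pos [0.5445, -0.0485, 0.2873]
z [ 0.603 -0.078 -0.794] y [ 0.09   0.995 -0.029] tilt 37.2 F [ 0.1 -0.3 -2.2] 0.304 18.65
units [0.43 0.35 2.4 ] n 2.4 len 2.4
units [-0.27  0.49  3.63] n 3.6 len 3.5
```

```bash
python3 - <<'E'
from h import *
st=r.get_state();s=r.snapshot('wrist')
for d in r.spot_point('bottle_shelf','wrist')[:4]:
    v,u=d['location'];print(d['confidence'],u,v,onz(s,u,v,.05,st).round(4))
im=s['img'].copy()
for y in np.arange(-.19,.2,.02):
  for X in(-.05,0):
    u,v=proj(s,[[.6325+X-y*.0136,.017+y,.05]],st)[0]
    cv2.circle(im,(int(u),int(v)),2,(255,0,0) if X else (255,255,0),-1)
for dz in(0,.145):
    a=np.linspace(0,6.28,24);rr=.032 if dz==0 else .014
    for u,v in proj(s,np.c_[.6335+rr*np.cos(a),-.116+rr*np.sin(a),0*a+.05+dz],st):cv2.circle(im,(int(u),int(v)),1,(0,255,255),-1)
s['img']=im;save(s,'w2.png')
E
```

```text
0.77 259.5 114.4 [ 0.6376 -0.1178  0.05  ]
```

View pics/w2.png

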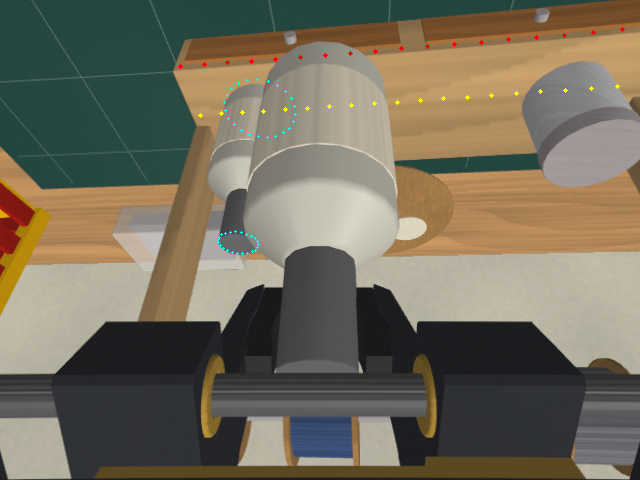

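```bash
python3 -m jog '[{"translation":[0.11,0.12,0.6],"twist":0,"claw":15},{"translation":[0.11,0.12,0.6],"twist":0,"claw":15},{"translation":[0.11,0.08,0.6],"twist":0,"claw":15},{"translation":[0.11,0,0.55],"twist":0,"claw":15},{"translation":[0,0,0],"twist":0,"claw":15}]' >/dev/null; python3 st.py; python3 go.py .6425 -.041 .178
```

```text
q [-0.092, 0.642, 0.002, 2.341, 2.886, 0.494, -1.46] pos [0.5903, -0.0315, 0.198]
z [ 0.601 -0.067 -0.797] y [ 0.074  0.997 -0.028] tilt 37.0 F [-0.2  0.7 -2.1] 0.305 19.1667
units [-0.75 -0.13  1.2 ] n 1.2 len 1.4
```

```bash
python3 -m jog '[{"translation":[-0.2,-0.04,0.3],"twist":0,"claw":15},{"translation":[-0.2,-0.04,0.3],"twist":0,"claw":15},{"translation":[-0.2,-0.05,0.3],"twist":0,"claw":15},{"translation":[-0.15,0,0.3],"twist":0,"claw":15},{"translation":[0,0,0],"twist":0,"claw":15}]' >/dev/null; python3 st.py; python3 go.py .6425 -.041 .1675
```

```text
q [-0.063, 0.704, 0.011, 2.204, 2.906, 0.426, -1.447] pos [0.6443, -0.0427, 0.1829]
z [ 0.607 -0.069 -0.792] y [ 0.076  0.997 -0.028] tilt 37.5 F [ 0.8  0.4 -1.6] 0.308 19.5833
units [0.27 0.05 0.28] n 0.3 len 0.4
```

```bash
python3 -m jog '[{"translation":[0.1,0.02,0.1],"twist":0,"claw":15},{"translation":[0.1,0.02,0.1],"twist":0,"claw":15},{"translation":[0.07,0.02,0.09],"twist":0,"claw":15},{"translation":[0,0,0],"twist":0,"claw":15}]' >/dev/null; python3 st.py; python3 go.py .6425 -.041 .1665
```

```text
q [-0.06, 0.737, -0.001, 2.222, 2.908, 0.477, -1.455] pos [0.6411, -0.0415, 0.1667]
z [ 0.606 -0.07  -0.792] y [ 0.078  0.997 -0.028] tilt 37.4 F [-2.   0.1  3.7] 0.307 19.9167
units [-0.02  0.02  0.03] n 0.0 len 0.0
```

```bash
python3 -m jog '[{"translation":[0,0,0],"twist":0,"claw":55},{"translation":[0,0,0],"twist":0,"claw":55},{"translation":[0,0,0],"twist":0,"claw":55},{"translation":[0,0,0],"twist":0,"claw":55},{"translation":[0,0,-0.2],"twist":0,"claw":55},{"translation":[0,0,-0.5],"twist":0,"claw":55},{"translation":[0,0,-0.9],"twist":0,"claw":55},{"translation":[0,0,-0.9],"twist":0,"claw":55},{"translation":[0,0,-0.9],"twist":0,"claw":100},{"translation":[0,0,0],"twist":0,"claw":100}]' >/dev/null; python3 st.py; python3 go.py .42 .036 .215;  python3 - <<'E'
from h import *
st=r.get_state();s=r.snapshot('wrist');save(s,'w3.png')
for z,l in((.05,'bottle_shelf'),(0,'bottle_1')):
  for d in r.spot_point(l,'wrist')[:4]:
    v,u=d['location'];print(d['confidence'],u,v,onz(s,u,v,z,st).round(4))
for P in((.63,-.04),(.634,-.1165)): print(proj(s,[[*P,.195],[*P,.05]],st).round().tolist())
E
cat > p4.py <<'E'
from plan import *
s=r.get_state();q=np.array(s['q']);Q0=ch(q,x)[1]
path(q,Q0,[(.42,.036,.215),(.4825,.03,.1155),(.4825,.03,.28)])
E
python3 p4.py
```

```text
q [-0.158, 0.431, 0.085, 2.358, 2.84, 0.306, -1.414] pos [0.5557, -0.0327, 0.2783]
z [ 0.607 -0.069 -0.791] y [ 0.079  0.997 -0.027] tilt 37.5 F [-0.3 -1.1  0.2] 0.68 20.75
units [ 3.73  1.49 -0.93] n 3.7 len 4.0
0.81 236.5 108.8 [ 0.6365 -0.1172  0.05  ]
0.84 322.1 94.5 [ 0.6632 -0.0444  0.    ]
[[319.0, 239.0], [323.0, 98.0]]
[[207.0, 245.0], [237.0, 106.0]]
   [0.42  0.036 0.215] [-0.65  0.48  0.39  2.55  2.89  0.44 -1.74] err 0.073 max 0.073
   [0.4825 0.03   0.1155] [-0.47  0.88  0.28  2.55  3.06  0.86 -1.93] err 0.046 max 0.069
   [0.4825 0.03   0.28  ] [-0.61  0.39  0.45  2.54  3.    0.38 -1.73] err 0.0 max 0.042
```

View pics/w3.png

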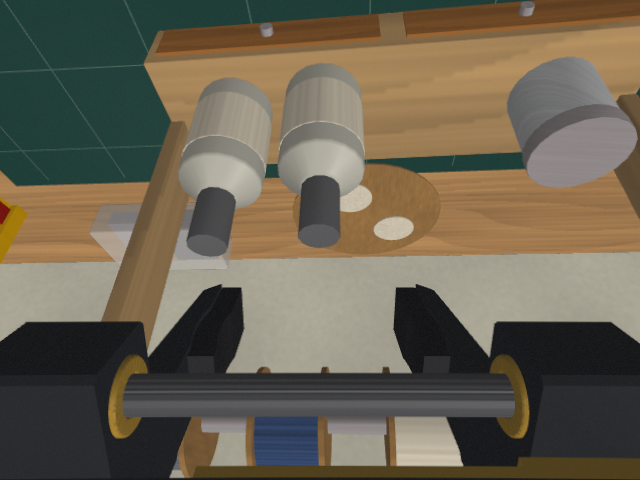

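```bash
cat > p5.py <<'E'
from plan import *
s=r.get_state();q=np.array(s['q']);Q0=ch(q,x)[1]
q=path(q,Q0,[(.4825,.031,.28)])
for L in (33,30,27,24):
    M=Q0.as_matrix();ax=M[:,1];Q1=R.from_rotvec(np.radians(37.5-L)*ax)*Q0
    z=Q1.as_matrix()[:,2]
    if z[0]>M[0,2]: Q1=R.from_rotvec(-np.radians(37.5-L)*ax)*Q0;z=Q1.as_matrix()[:,2]
    g=np.array([.471,.031,.130])+.019*z
    print(L,z.round(2));path(q,Q1,[g])
for d in((-1,0,0),(-.7,0,-.7),(-.9,0,.3),(0,0,-1)):
    qq=q.copy();Q=Q0;
    for k in range(16):
        p,Q=ch(qq,x);qq,e=step(qq,p+.04*np.array(d)/np.linalg.norm(d),Q)
        if k%5==0:
            p,Q=ch(qq,x);m=Q.as_matrix()[:,2];print(d,k,np.round(p,3),'lean',np.degrees(np.arctan2(m[0],-m[2])).round(1),m.round(2),np.round(qq,2))
E
python3 p5.py
```

```text
[0.4825 0.031  0.28  ] [-0.4   0.37  0.14  2.54  2.65  0.42 -1.41] err 0.0 max 0.0
33 [ 0.54 -0.1  -0.83]
   [0.48134997 0.0290327  0.11418836] [-0.34  0.83  0.12  2.55  2.95  0.77 -1.76] err 0.025 max 0.025
30 [ 0.5  -0.1  -0.86]
   [0.48050784 0.02908674 0.11366169] [-0.27  0.81  0.01  2.55  2.87  0.72 -1.65] err 0.011 max 0.011
27 [ 0.45 -0.1  -0.89]
   [0.47963966 0.02914601 0.1131798 ] [-0.22  0.79 -0.04  2.54  2.81  0.66 -1.58] err 0.0 max 0.0
24 [ 0.41 -0.09 -0.91]
   [0.47874779 0.02921037 0.11274402] [-0.11  0.77 -0.2   2.49  2.59  0.58 -1.34] err 0.0 max 0.004
(-1, 0, 0) 0 [0.461 0.036 0.294] lean 37.3 [ 0.6  -0.11 -0.79] [-0.56  0.31  0.3   2.55  2.65  0.35 -1.43]
(-1, 0, 0) 5 [0.331 0.068 0.373] lean 35.3 [ 0.57 -0.12 -0.81] [-1.78 -0.16  0.82  2.55  1.15  0.76 -0.35]
(-1, 0, 0) 10 [0.136 0.076 0.394] lean 35.0 [ 0.57 -0.12 -0.81] [-2.34 -0.24  0.13  2.54  0.47  1.36 -0.94]
(-1, 0, 0) 15 [-0.064  0.076  0.394] lean 35.0 [ 0.57 -0.12 -0.81] [-2.58  0.07 -0.21  2.28  0.13  1.42 -1.36]
(-0.7, 0, -0.7) 0 [0.478 0.038 0.267] lean 37.2 [ 0.6  -0.11 -0.79] [-0.48  0.41  0.22  2.
[... 547 characters left out ...]
 -0.26  0.2   2.55  0.98  0.77 -0.14]
(-0.9, 0, 0.3) 10 [0.106 0.046 0.463] lean 36.6 [ 0.59 -0.11 -0.8 ] [-1.4  -0.45 -0.5   2.36  0.39  1.48 -0.42]
(-0.9, 0, 0.3) 15 [-0.083  0.046  0.527] lean 36.6 [ 0.59 -0.11 -0.8 ] [-1.12 -0.45 -1.14  1.97  0.08  1.83 -0.63]
(0, 0, -1) 0 [0.493 0.034 0.246] lean 37.5 [ 0.6  -0.11 -0.79] [-0.38  0.48  0.12  2.55  2.76  0.53 -1.53]
(0, 0, -1) 5 [0.525 0.042 0.054] lean 36.9 [ 0.6  -0.11 -0.79] [-0.36  1.06  0.1   2.55  2.93  1.05 -1.83]
(0, 0, -1) 10 [ 0.525  0.042 -0.146] lean 36.9 [ 0.6  -0.11 -0.8 ] [-0.36  1.52  0.06  2.33  2.91  1.29 -1.9 ]
(0, 0, -1) 15 [ 0.525  0.042 -0.346] lean 36.9 [ 0.6  -0.11 -0.8 ] [-0.36  1.86  0.05  1.91  2.88  1.21 -1.88]
```

```bash
cat > p6.py <<'E'
from plan import *
s=r.get_state();q=np.array(s['q']);Q0=ch(q,x)[1]
for st in ((.5,.0,.26),(.52,-.1,.26)):
  q1=path(q,Q0,[st])
  for d in((-.95,0,.26),(-.8,-.3,-.1),(-.8,-.4,-.4),(-.7,-.5,-.7),(-.8,-.2,-.5),(-.5,-.8,-.3)):
    qq=q1.copy();o=[]
    for k in range(18):
        p,Q=ch(qq,x);qq,e=step(qq,p+.04*np.array(d)/np.linalg.norm(d),Q)
        if k%4==3:
            p,Q=ch(qq,x);m=Q.as_matrix();o.append((np.round(p,2).tolist(),np.degrees(np.arctan2(m[0,2],-m[2,2])).round(1),m[1,2].round(2),m[:,1].round(2).tolist(),qq[4].round(2)))
    print(d);[print('   ',*a) for a in o]
E
python3 p6.py
```

```text
[0.5  0.   0.26] [-0.22  0.43  0.05  2.54  2.81  0.49 -1.47] err 0.0 max 0.0
(-0.95, 0, 0.26)
    [0.4, 0.01, 0.35] 36.2 -0.11 [0.1, 0.99, -0.06] 1.8
    [0.26, 0.01, 0.41] 35.8 -0.11 [0.1, 0.99, -0.06] 0.84
    [0.11, 0.02, 0.45] 35.9 -0.12 [0.11, 0.99, -0.07] 0.36
    [-0.05, 0.02, 0.49] 35.9 -0.12 [0.11, 0.99, -0.07] 0.07
(-0.8, -0.3, -0.1)
    [0.44, -0.05, 0.31] 35.4 -0.11 [0.1, 0.99, -0.06] 3.08
    [0.37, -0.13, 0.35] 33.9 -0.1 [0.1, 0.99, -0.06] 4.13
    [0.31, -0.23, 0.32] 33.8 -0.1 [0.1, 0.99, -0.06] 4.13
    [0.21, -0.32, 0.26] 34.1 -0.11 [0.11, 0.99, -0.07] 4.13
(-0.8, -0.4, -0.4)
    [0.48, -0.07, 0.26] 35.2 -0.11 [0.1, 0.99, -0.06] 3.14
    [0.44, -0.16, 0.25] 33.1 -0.1 [0.1, 0.99, -0.05] 3.36
    [0.36, -0.27, 0.22] 31.9 -0.08 [0.09, 1.0, -0.04] 3.53
    [0.23, -0.35, 0.16] 31.7 -0.08 [0.09, 1.0, -0.04] 3.77
(-0.7, -0.5, -0.7)
    [0.5, -0.07, 0.21] 35.5 -0.11 [0.1, 0.99, -0.06] 3.15
    [0.49, -0.17, 0.13] 33.8 -0.1 [0.1, 0.99, -0.05] 3.3
    [0.41, -0.27, 0.03] 33.4 -0.09 [0.09, 0.99, -0.05] 3.47
    [0.31, -0.34, -0.08] 33.4 -0.09 [0.09, 0.99, -0.05] 3.75
(-0.8, -0.
[... 1399 characters left out ...]
0.05] 3.34
    [0.4, -0.29, 0.09] 36.1 -0.09 [0.09, 0.99, -0.05] 3.53
    [0.3, -0.37, -0.02] 36.1 -0.09 [0.09, 0.99, -0.05] 3.81
    [0.2, -0.44, -0.12] 36.1 -0.09 [0.09, 0.99, -0.05] 4.12
(-0.8, -0.2, -0.5)
    [0.47, -0.17, 0.22] 35.8 -0.1 [0.09, 0.99, -0.05] 3.29
    [0.41, -0.26, 0.17] 34.3 -0.08 [0.08, 1.0, -0.04] 3.41
    [0.31, -0.33, 0.09] 33.8 -0.06 [0.08, 1.0, -0.03] 3.54
    [0.17, -0.36, 0.01] 33.8 -0.06 [0.08, 1.0, -0.02] 3.82
(-0.5, -0.8, -0.3)
    [0.45, -0.23, 0.21] 37.6 -0.11 [0.1, 0.99, -0.06] 3.55
    [0.36, -0.36, 0.17] 37.6 -0.11 [0.1, 0.99, -0.06] 3.97
    [0.28, -0.49, 0.12] 37.6 -0.11 [0.1, 0.99, -0.06] 4.13
    [0.22, -0.56, 0.04] 37.6 -0.15 [0.12, 0.99, -0.09] 4.13
```

```bash
python3 go.py .505 .0 .262; python3 -m jog '[{"translation":[0.45,0.4,-0.15],"twist":0,"claw":100},{"translation":[0.6,0.4,-0.2],"twist":0,"claw":100},{"translation":[0.9,-0.25,-0.08],"twist":0,"claw":100},{"translation":[0.9,-0.25,-0.08],"twist":0,"claw":100},{"translation":[0.9,-0.25,-0.08],"twist":0,"claw":100},{"translation":[0.9,-0.25,-0.08],"twist":0,"claw":100}]' >/dev/null; python3 st.py;  python3 -m jog '[{"translation":[0.9,-0.25,-0.08],"twist":0,"claw":100},{"translation":[0.9,-0.25,-0.08],"twist":0,"claw":100},{"translation":[0.9,-0.25,-0.08],"twist":0,"claw":100},{"translation":[0.9,-0.25,-0.08],"twist":0,"claw":100}]' >/dev/null; python3 st.py
```

```text
units [ 1.3   0.71 -0.63] n 1.3 len 1.5
q [0.142, 0.632, -0.659, 2.53, 2.308, 0.826, -1.045] pos [0.5155, 0.0271, 0.2152]
z [ 0.617 -0.032 -0.786] y [ 0.041  0.999 -0.008] tilt 38.1 F [ 0.4  0.5 -1. ] 1.002 21.4
q [0.403, 1.032, -1.394, 2.554, 1.945, 1.416, -0.694] pos [0.5075, 0.0398, 0.1767]
z [ 0.601 -0.02  -0.799] y [ 0.02  1.   -0.01] tilt 37.0 F [-0.   1.  -2.4] 1.0 21.7333
```

```bash
python3 -m jog '[{"translation":[0.85,-0.25,-0.3],"twist":0,"claw":100},{"translation":[0.85,-0.25,-0.3],"twist":0,"claw":100},{"translation":[0.85,-0.25,-0.3],"twist":0,"claw":100},{"translation":[0.85,-0.25,-0.3],"twist":0,"claw":100}]' >/dev/null; python3 st.py;  cat > p7.py <<'E'
from plan import *
s=r.get_state();q1=np.array(s['q']);p,Q=ch(q1,x);print(p-s['tool_pos'])
for d in((-.95,0,.26),(-1,0,0),(-.8,0,-.4),(-.8,-.3,-.1),(-.8,-.3,.3),(-.8,-.2,-.5),(-.6,0,-.8)):
    qq=q1.copy();o=[]
    for k in range(12):
        p,Q=ch(qq,x);qq,e=step(qq,p+.04*np.array(d)/np.linalg.norm(d),Q)
        if k%4==3:
            p,Q=ch(qq,x);m=Q.as_matrix();o.append((np.round(p,2).tolist(),np.degrees(np.arctan2(m[0,2],-m[2,2])).round(1),m[1,2].round(2),m[:,1].round(2).tolist(),qq.round(2)))
    print(d);[print('   ',*a) for a in o]
E
python3 p7.py
```

```text
q [0.498, 1.03, -1.472, 2.558, 1.821, 1.363, -0.596] pos [0.4773, 0.0136, 0.1711]
z [ 0.517 -0.03  -0.855] y [ 0.027  0.999 -0.019] tilt 31.2 F [0.2 0.7 0.4] 1.003 22.0667
[0.00189308 0.00869254 0.01451654]
(-0.95, 0, 0.26)
    [0.41, 0.04, 0.28] 28.6 -0.07 [0.05, 1.0, -0.06] [ 0.59  0.55 -1.46  2.55  1.54  0.91 -0.49]
    [0.28, 0.05, 0.36] 27.8 -0.08 [0.05, 1.0, -0.06] [ 0.07 -0.2  -0.51  2.55  0.43  0.39  0.73]
    [0.13, 0.05, 0.4] 27.7 -0.08 [0.05, 1.0, -0.06] [-1.13 -0.45 -0.33  2.49  0.4   1.13 -0.06]
(-1, 0, 0)
    [0.43, 0.05, 0.24] 28.1 -0.07 [0.05, 1.0, -0.06] [ 0.48  0.73 -1.46  2.55  1.61  1.1  -0.59]
    [0.34, 0.08, 0.31] 26.3 -0.08 [0.05, 1.0, -0.07] [ 0.61  0.24 -1.46  2.55  1.22  0.66 -0.32]
    [0.2, 0.09, 0.36] 25.5 -0.09 [0.05, 1.0, -0.07] [-0.45 -0.25 -0.54  2.55  0.47  0.68  0.22]
(-0.8, 0, -0.4)
    [0.47, 0.05, 0.16] 27.8 -0.08 [0.05, 1.0, -0.06] [ 0.39  1.1  -1.46  2.55  1.78  1.44 -0.67]
    [0.44, 0.09, 0.12] 25.3 -0.09 [0.05, 1.0, -0.08] [ 0.22  1.22 -1.46  2.55  1.75  1.58 -0.81]
    [0.4, 0.15, 0.06] 23.4 -0.11 [0.06, 0.99, -0.1] [-0.03  1.42 -1.46  2.5
[... 563 characters left out ...]
 0.4] 27.9 -0.07 [0.04, 1.0, -0.05] [ 0.52 -0.39  0.4   2.47 -0.3   0.73  2.66]
(-0.8, -0.2, -0.5)
    [0.48, 0.0, 0.14] 27.8 -0.07 [0.05, 1.0, -0.06] [ 0.53  1.16 -1.46  2.55  1.86  1.44 -0.55]
    [0.48, -0.02, 0.08] 25.3 -0.08 [0.05, 1.0, -0.06] [ 0.58  1.34 -1.43  2.55  1.96  1.53 -0.48]
    [0.46, -0.06, -0.01] 23.2 -0.07 [0.05, 1.0, -0.06] [ 0.5   1.26 -0.77  2.55  2.47  1.17 -0.77]
(-0.6, 0, -0.8)
    [0.49, 0.04, 0.08] 28.5 -0.07 [0.05, 1.0, -0.06] [ 0.36  1.28 -1.27  2.55  2.05  1.51 -0.72]
    [0.45, 0.06, -0.06] 27.5 -0.08 [0.05, 1.0, -0.07] [ 0.02  1.4  -0.57  2.55  2.56  1.39 -1.27]
    [0.37, 0.06, -0.19] 27.4 -0.08 [0.05, 1.0, -0.07] [-0.12  1.82 -0.37  2.53  2.76  1.72 -1.51]
```

```bash
python3 go.py .481 .0305 .17; python3 -m jog '[{"translation":[-0.05,0.42,0.05],"twist":0,"claw":100},{"translation":[0,0,0],"twist":0,"claw":100}]' >/dev/null; python3 st.py; python3 go.py .481 .0305 .116
```

```text
units [-0.06  0.43  0.06] n 0.4 len 0.4
q [0.446, 1.032, -1.467, 2.542, 1.811, 1.381, -0.623] pos [0.482, 0.0322, 0.1719]
z [ 0.522 -0.029 -0.853] y [ 0.026  0.999 -0.018] tilt 31.5 F [0.6 1.  0.7] 1.0 22.2333
units [ 0.75 -0.02  1.18] n 1.2 len 1.3
```

```bash
python3 -m jog '[{"translation":[0.19,0,0.3],"twist":0,"claw":100},{"translation":[0.19,0,0.3],"twist":0,"claw":100},{"translation":[0.19,0,0.3],"twist":0,"claw":100},{"translation":[0.18,0,0.28],"twist":0,"claw":100},{"translation":[0,0,0],"twist":0,"claw":100}]' >/dev/null; python3 st.py; python3 go.py .481 .0305 .116
```

```text
q [0.42, 1.235, -1.471, 2.559, 1.9, 1.562, -0.629] pos [0.4865, 0.0303, 0.1147]
z [ 0.512 -0.032 -0.859] y [ 0.026  0.999 -0.022] tilt 30.8 F [-0.7  0.3 -0.8] 1.001 22.65
units [ 0.1  0.  -0.1] n 0.1 len 0.1
```

```bash
python3 -m jog '[{"translation":[0.15,0,-0.08],"twist":0,"claw":100},{"translation":[0,0,0],"twist":0,"claw":15},{"translation":[0,0,0],"twist":0,"claw":15},{"translation":[0,0,0],"twist":0,"claw":15},{"translation":[0,0,0],"twist":0,"claw":15},{"translation":[0,0,0],"twist":0,"claw":15},{"translation":[0,0,0],"twist":0,"claw":15},{"translation":[0,0,0],"twist":0,"claw":15},{"translation":[0,0,0],"twist":0,"claw":15},{"translation":[0,0,0],"twist":0,"claw":15},{"translation":[0,0,0],"twist":0,"claw":15},{"translation":[0,0,0],"twist":0,"claw":15}]' 30 ; python3 st.py; python3 go.py .5 .0305 .27
```

```text
clock: 23.65
tool_pos: [0.4861, 0.031, 0.1187]
eef_rot: [0.009, 0.964, -0.015, 0.267]
contact_force: [-1.0, -1.1, 0.9]
opening: 0.297
q [0.417, 1.223, -1.472, 2.56, 1.892, 1.556, -0.633] pos [0.4861, 0.031, 0.1187]
z [ 0.514 -0.033 -0.857] y [ 0.025  0.999 -0.024] tilt 30.9 F [-1.  -1.1  0.9] 0.297 23.65
units [-2.24 -0.1  -3.06] n 3.1 len 3.7
```

```bash
python3 -m jog '[{"translation":[-0.1,0,-0.14],"twist":0,"claw":15},{"translation":[-0.3,0,-0.42],"twist":0,"claw":15},{"translation":[-0.4,0,-0.55],"twist":0,"claw":15},{"translation":[-0.5,0,-0.6],"twist":0,"claw":15},{"translation":[-0.5,0,-0.3],"twist":0,"claw":15},{"translation":[0,0,0],"twist":0,"claw":15}]' >/dev/null; python3 st.py; python3 go.py .57 .035 .205; cat > p8.py <<'E'
from plan import *
s=r.get_state();q=np.array(s['q']);Q0=ch(q,x)[1]
path(q,Q0,[(.57,.035,.205),(.644,.035,.185),(.644,.035,.169),(.57,.035,.28)])
E
python3 p8.py
```

```text
q [0.533, 0.87, -1.467, 2.397, 1.694, 1.194, -0.413] pos [0.5098, 0.034, 0.23]
z [ 0.522 -0.033 -0.853] y [ 0.027  0.999 -0.022] tilt 31.5 F [ 0.9 -0.2 -2.1] 0.297 24.15
units [-0.96  0.08  1.32] n 1.3 len 1.6
   [0.57  0.035 0.205] [ 0.52  0.98 -1.38  2.29  1.79  1.2  -0.32] err 0.0 max 0.0
   [0.644 0.035 0.185] [ 0.5   1.06 -1.32  2.1   1.81  1.17 -0.17] err 0.0 max 0.0
   [0.644 0.035 0.169] [ 0.49  1.09 -1.31  2.11  1.85  1.18 -0.19] err 0.0 max 0.0
   [0.57  0.035 0.28 ] [ 0.59  0.83 -1.46  2.2   1.58  1.12 -0.15] err 0.0 max 0.0
```

```bash
python3 -m jog '[{"translation":[-0.24,0.02,0.33],"twist":0,"claw":15},{"translation":[-0.24,0.02,0.33],"twist":0,"claw":15},{"translation":[-0.24,0.02,0.33],"twist":0,"claw":15},{"translation":[-0.24,0.02,0.33],"twist":0,"claw":15},{"translation":[0,0,0],"twist":0,"claw":15}]' >/dev/null; python3 st.py; python3 go.py .644 .0355 .185; python3 - <<'E'
from h import *
st=r.get_state();s=r.snapshot('wrist');save(s,'w4.png')
for d in r.spot_point('bottle_shelf','wrist')[:4]:
    v,u=d['location'];print(d['confidence'],u,v,onz(s,u,v,.05,st).round(4),onz(s,u,v,st['tool_pos'][2]-.1187,st).round(4))
E
```

```text
q [0.517, 0.976, -1.385, 2.265, 1.764, 1.193, -0.294] pos [0.5675, 0.0336, 0.1966]
z [ 0.511 -0.034 -0.859] y [ 0.028  0.999 -0.023] tilt 30.7 F [ 0.6 -0.6 -2.3] 0.296 24.5667
units [-1.49  0.11  1.22] n 1.5 len 1.9
0.8 129.2 189.0 [ 0.6366 -0.1158  0.05  ] [ 0.6114 -0.0971  0.0779]
```

View pics/w4.png

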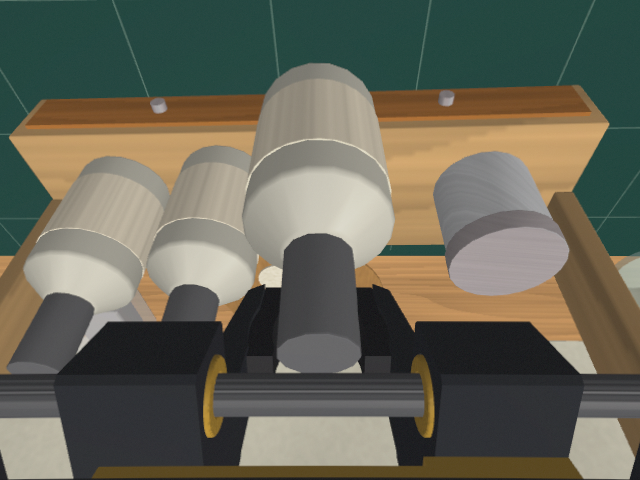

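```bash
python3 -m jog '[{"translation":[-0.25,0.02,0.2],"twist":0,"claw":15},{"translation":[-0.25,0.02,0.2],"twist":0,"claw":15},{"translation":[-0.25,0.02,0.2],"twist":0,"claw":15},{"translation":[-0.25,0.02,0.2],"twist":0,"claw":15},{"translation":[-0.25,0.02,0.2],"twist":0,"claw":15},{"translation":[-0.2,0.01,0.2],"twist":0,"claw":15},{"translation":[0,0,0],"twist":0,"claw":15}]' >/dev/null; python3 st.py; python3 go.py .644 .0355 .169
```

```text
q [0.502, 1.036, -1.334, 2.068, 1.767, 1.154, -0.112] pos [0.6415, 0.0365, 0.187]
z [ 0.513 -0.033 -0.858] y [ 0.026  0.999 -0.023] tilt 30.9 F [ 0.6  0.3 -1.9] 0.298 25.25
units [ 0.18 -0.01  0.42] n 0.4 len 0.4
```

```bash
python3 -m jog '[{"translation":[0.06,0,0.14],"twist":0,"claw":15},{"translation":[0.06,0,0.14],"twist":0,"claw":15},{"translation":[0.06,0,0.13],"twist":0,"claw":15},{"translation":[0,0,0],"twist":0,"claw":15}]' >/dev/null; python3 st.py; python3 go.py .644 .0355 .168
```

```text
q [0.493, 1.068, -1.315, 2.077, 1.809, 1.16, -0.134] pos [0.6428, 0.0359, 0.1687]
z [ 0.513 -0.033 -0.858] y [ 0.024  0.999 -0.024] tilt 30.9 F [ 0.5 -0.2 -2.2] 0.293 25.5833
units [-0.02 -0.01  0.03] n 0.0 len 0.0
```

Not touching yet (still −2.2 N); lower in small steps.

```bash
python3 -m jog '[{"translation":[0.02,0,0.03],"twist":0,"claw":15},{"translation":[0.02,0,0.03],"twist":0,"claw":15},{"translation":[0,0,0],"twist":0,"claw":15}]' ; python3 st.py
```

```text
clock: 25.83
tool_pos: [0.6443, 0.0362, 0.1685]
eef_rot: [0.009, 0.963, -0.015, 0.268]
contact_force: [-0.2, -1.6, 4.6]
opening: 0.298
q [0.492, 1.07, -1.315, 2.076, 1.816, 1.162, -0.139] pos [0.6443, 0.0362, 0.1685]
z [ 0.516 -0.033 -0.856] y [ 0.025  0.999 -0.024] tilt 31.1 F [-0.2 -1.6  4.6] 0.298 25.8333
```

Contact. Release and retreat along the tool axis.

```bash
python3 -m jog '[{"translation":[0,0,0],"twist":0,"claw":55},{"translation":[0,0,0],"twist":0,"claw":55},{"translation":[0,0,0],"twist":0,"claw":55},{"translation":[0,0,0],"twist":0,"claw":55},{"translation":[0,0,-0.2],"twist":0,"claw":55},{"translation":[0,0,-0.5],"twist":0,"claw":55},{"translation":[0,0,-0.9],"twist":0,"claw":55},{"translation":[0,0,-0.9],"twist":0,"claw":55},{"translation":[0,0,-0.9],"twist":0,"claw":55},{"translation":[0,0,0],"twist":0,"claw":55},{"translation":[0,0,0],"twist":0,"claw":55}]' >/dev/null; python3 st.py; python3 - <<'E'
from h import *
st=r.get_state();s=r.snapshot('wrist');im=s['img'].copy()
a=np.linspace(0,6.28,24)
for P in((.634,-.1165),(.630,-.040),(.630,.036)):
  for z,rr in((.195,.014),(.138,.032)):
    for u,v in proj(s,np.c_[P[0]+rr*np.cos(a),P[1]+rr*np.sin(a),0*a+z],st):cv2.circle(im,(int(u),int(v)),1,(0,255,255),-1)
s['img']=im;save(s,'w5.png')
for d in r.spot_point('bottle_1','wrist')[:4]:
    v,u=d['location'];print(d['confidence'],onz(s,u,v,.05,st).round(4))
t=r.snapshot('top');save(t,'top2.png')
E
```

```text
q [0.573, 0.783, -1.429, 2.151, 1.535, 1.076, -0.096] pos [0.5735, 0.0409, 0.286]
z [ 0.517 -0.034 -0.855] y [ 0.024  0.999 -0.025] tilt 31.2 F [ 0.8  0.3 -0.1] 0.55 26.75
0.88 [ 0.6274 -0.0372  0.05  ]
0.85 [0.6263 0.0393 0.05  ]
```

View pics/w5.png

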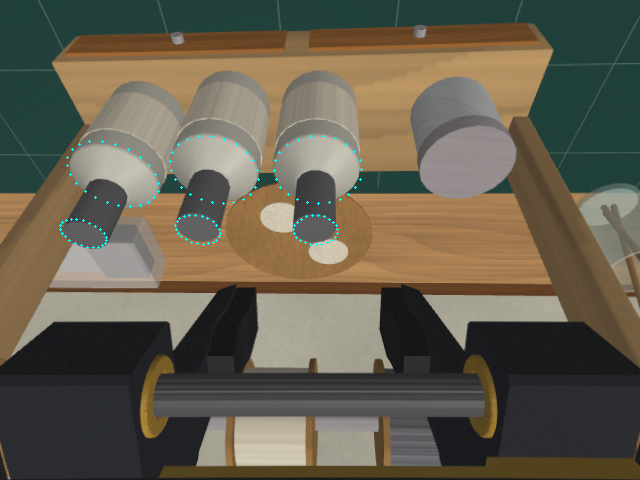

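```bash
python3 -m jog '[{"translation":[0,0,-0.5],"twist":0,"claw":55},{"translation":[0,0,0],"twist":0,"claw":55},{"translation":[0,0,0],"twist":0,"claw":55}]' && python3 -c "
from plant import r
print(r.finish_job())"
```

```text
clock: 27.15
tool_pos: [0.5636, 0.041, 0.3001]
eef_rot: [0.009, 0.964, -0.015, 0.266]
contact_force: [-0.1, 0.3, -0.1]
opening: 0.547
the job is handed in; nothing more can be done
None
```

Both paint bottles are on the shelf next to the bottle already there, upright in one row, and I handed the job in at about 27 s of the 54 s allowed. The hand-in gives no verdict, so the result below rests on my own checks.

**How I did it:** the moves only allow turning about the tool's own axis. I got the lean, about 37° for the first bottle and 31° for the second, by pushing the arm gently against its reach and joint limits. I then picked each bottle by its cap, set it down until I felt contact (about 4 N), and backed out along the tool axis.

**Last checks:** the last wrist picture shows all three bottles upright. Their caps and shoulders match circles I projected from these positions:

| Bottle | x (m) | y (m) |
|---|---|---|
| Already on the shelf | 0.634 | -0.117 |
| First placed | 0.630 | -0.040 |
| Second placed | 0.630 | 0.036 |

- **Spacing:** centres are about 76 mm apart, so the gaps are about 12 mm.
- **Distance from the row line:** about 3 mm. The network put the two placed bottles 3–4 mm nearer the front, still within the 16 mm tolerance.
- **Shelf bottle and tin:** the shelf bottle looked unmoved in that picture, and the tin showed no sign of having moved. I did not re-measure the jar, tub, tape, notes or punch.
- **Contact:** I saw no force suggesting a knock on the rack or spools.

**Uncertain points:**
- One force reading of 35 N in y came while the arm was stretched in free air over the rack, probably an inertial spike from joint 3.
- Joints 3 and 4 were driven right up to their stated limits. Joint 3 read -1.474 against a limit of -1.47, and I can't tell whether that counts against the range rule.

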